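# Make up a job tray

## Task

Make up the lined wooden tray for the next job: first lay the flat black punch box on the tray floor, then stand the solder spool and the brass doming block on the tray floor beside it, all three lying flat inside the rim. Then lay the pale wax block flat on the middle of the punch box, and last of all the round steel-mounted lens flat on the middle of the wax block. Leave the brass-lidded jar where it stands.

Things in the scene. Friction and masses are not known exactly. Their poses are not given: they have to be found in the camera images.
- tray_floor (a point): fixed shallow wooden tray with grey lining; this point is the middle of its floor, 4 mm above the bench. Inside it is 140 mm along its own x and 134 mm along its own y; the dark wooden rim is 8 mm thick all round and its top stands 10 mm above the tray floor (14 mm above the bench). z is up. All three floor things fit at once, with room for fingers, if for example the punch box lies along x close to one y rim and the other two stand in a row along the other y rim
- punch_box_mid (a point): flat black box of punches, about 58 mm (its x) by 100 mm (its y) by 18 mm high, 0.14 to 0.28 kg, lying flat (not the pocket scale, which has a pale square pan); this point is its centre, 9 mm above its underside. Its top is flat. It starts, like all the loose things, on the bench top (z = 0). A small latch stands out 1 to 2 mm from one long side
- spool_mid (a point): spool of grey solder wire standing on its flange, 52 mm diameter, 28 mm high; this point is its centre, 14 mm above its underside; its axis is z
- brass_block_mid (a point): brass doming block, a 42 mm cube with round hollows shown on its top, 0.36 to 0.54 kg; this point is its centre, 21 mm above its underside; its x and y axes are square to its sides
- wax_mid (a point): pale carving wax block, 36 mm (its x) by 50 mm (its y) by 8 mm high, lying flat; this point is its centre, 4 mm above its underside
- lens_mid (a point): round magnifying lens in a steel mount, a solid disc lying flat, 36 mm diameter, 10 mm high; this point is its centre, 5 mm above its underside; its axis is z
- jar_mid (a point): loose bystander: small glass jar with a brass-coloured lid, 48 mm diameter, 56 mm high, standing upright; this point is its centre, 26 mm above its underside. Not to be moved
Not all that is in view belongs to the job. There is more than one size of the part that bears tray_floor; the job needs the larger. Leave any blue or orange look-alike of the part that bears spool_mid alone.

How it is judged:
By the outcome, as a careful person would: the job done as asked, in the order asked, and still so for the second after the job is handed in, with the robot touching nothing.
It also fails if it takes over 128 s, if anything falls off the work surface, if the arm or the gripper's body presses on something with over 40 N, if the wrist force passes 120 N, or if a joint passes its speed limit or range.

## Robot

A 6-joint arm with a two-finger parallel gripper is mounted at the origin on a cart in front of the work surface, level with it; the furniture and walls round the work are solid. World frame = base frame: x ahead of the robot, y to its left, z up, the work surface at z = 0. Lengths are in mm, angles in degrees, forces in N, time in s.
With the tool pointing down it reaches from about 300 to 850 mm from the base axis. Payload 4.2 kg.
Tool frame: the origin (TCP) lies midway between the tips of the shut fingers; the grasp point (between the pads) lies 19 mm behind it; z points along the fingers, y is the direction in which the jaws open and shut (so a half turn about z gives the same grasp; the last joint's range is limited). The gripper opens to 91 mm and grips with 3 to 60 N. Pads are 32 mm wide; open, the fingers measure 118 mm over their backs; the gripper's body (76 mm by 178 mm) begins 60 mm behind the grasp point.
Start: joints at [-65.947, 18.312, 89.639, -0, 72.044, -1.146], TCP at [244.816, -520.296, 213.976] pointing down, gripper open.
Joint ranges: [-177.97, 177.97], [-48.28, 115.42], [12.27, 149.76], [-77.06, 257.06], [2.81, 150.46], [-146.56, 146.56]. Speed limits (degrees/s): [147.25, 147.25, 180, 180, 180, 180].

## Interface

Orientations are given as [roll, pitch, yaw] about the fixed x, y, z axes, in that order (R = Rz(yaw) Ry(pitch) Rx(roll)).
In Python, from workcell import env gives the robot as it stands.
- The arm moves only by the shell command python3 -m jog 'ROWS' [FORCE]. ROWS is JSON, a list of rows, each an object of numbers: "dx", "dy", "dz": the shift along the world's x, y, z in m; "wx", "wy", "wz": the turn, a rotation vector about the world's x, y, z in rad; "grip": the gripper's target within -1 to 1 (shut at 1, half-way at 0, fully open at -1). In form: [{"dx": .., "dy": .., "dz": .., "wx": .., "wy": .., "wz": .., "grip": ..}, ...]. A call has 1 to 10 rows; each row shifts and turns the commanded pose from where the row before left it; what a row does not reach is not made up. A row lasts 1/10 s, in which the tool goes at most 50 mm and 8.59 degrees, less where a joint would pass 70% of its speed; a pose out of reach is approached as far as the arm can. A call with a gripper value outside its range is refused whole. The fingers move at their own pace and stop on an object; FORCE is the grip in N (left out, the last holds). Time passes only in rows, so rows that do not move let the fingers close. It gives the time, the measured TCP pose, the force and the opening at its end, in the units of the state.
- env.state(): the state, without advancing time (a new reading comes with each control period).
- env.grab_frame(name): name is "scene" or "top" or "wrist"; returns the picture (384x512x3 uint8, red, green, blue); there is no depth.
- env.get_calibration(name): a dict with "fx", "fy", "cx", "cy" (pixels), "R" (3x3) and "t" (3): a world point X has camera coordinates R X + t. Camera axes: x right, y down, z forward; pixel columns grow to the right and rows downward; lengths in mm; the calibration is good to about 2 mm. A picture is of the moment at which its call begins: read the wrist's pose just before it. get_calibration takes no time and is no camera call; for the wrist camera it gives the pose at the moment of the call.
- env.job_done(): hands the job in, once; it reports no verdict.
The state is a dict: "time_s": time; "qpos": joint angles; "qvel": joint speeds; "effort": joint torques, N m; "ee_pos": TCP position; "ee_rot": TCP orientation; "force": force on the tool from outside, world axes, zero at the start; "torque": the same for the moment, N m; "gripper_width": finger opening in mm.
Only numpy, scipy, OpenCV 4.12 (cv2) and the standard library are available. Lean on these libraries where they do the work, as an engineer would, in place of code of your own. Each camera call takes 0.05 s, during which the arm holds its last target. There are 200 camera calls.

## Working session

There is one attempt and no reset: what is moved stays moved. The work goes in short steps, Python scripts to look and compute and a shell command to move; the robot and the scene stay as the last step left them, time stands still between calls to the robot, and variables do not carry over. Pictures are saved under pics/ and viewed, about 12 in all and at most 16, crops included, and the job is handed in when it is done.

```bash
mkdir -p pics; ls; python3 - <<'E'
from workcell import env
import cv2
for n in("scene","top"):
    f=env.grab_frame(n); cv2.imwrite(f"pics/{n}0.png",cv2.cvtColor(f,cv2.COLOR_RGB2BGR))
    print(n,env.get_calibration(n))
a=cv2.imread("pics/top0.png");cv2.imwrite("pics/top0x.png",cv2.resize(a,(800,600),interpolation=cv2.INTER_CUBIC))
print(env.state())
E
```

```text
pics
scene {'fx': 438.568682641532, 'fy': 438.568682641532, 'cx': 252.694859502033, 'cy': 194.80137445830212, 'R': array([[ 0.88078661, -0.47350199,  0.00328829],
       [-0.30218181, -0.56742409, -0.76597392],
       [ 0.36455604,  0.67366591, -0.64286323]]), 't': array([-520.08736318,  153.35490904, 1298.36015583])}
top {'fx': 377.448491603447, 'fy': 377.448491603447, 'cx': 252.9864990020325, 'cy': 189.69895897491125, 'R': array([[-0.02537654, -0.99966818,  0.00442316],
       [-0.98891344,  0.02445548, -0.14646545],
       [ 0.14630868, -0.00809091, -0.9892059 ]]), 't': array([-103.49497007,  532.25518091, 1163.76193303])}
{'time_s': 0.1, 'qpos': array([-6.59488402e+01,  1.83463500e+01,  8.96982705e+01, -3.39632227e-04,
        7.20443509e+01, -1.14623919e+00]), 'qvel': array([ 0.10242175, -0.09238411, -0.16263868, -0.01050338,  0.00618161,
        0.05923193]), 'effort': array([-4.24611881e-04, -4.13331020e+01, -2.32510221e+01,  7.27915415e-02,
        4.21492488e-02, -5.69170481e-05]), 'ee_pos': array([ 244.61340182, -519.88047716,  213.22844226]), 'ee_rot': array([-1.79911040e+02, -1.45694881e-03,  2.51975028e+01]), 'force': array([-0.35790307, -0.07152496, -0.25856508]), 'torque': array([ 0.00920021, -0.02003659, -0.02353773]), 'gripper_width': 91.31599084604498}
```

View pics/top0x.png

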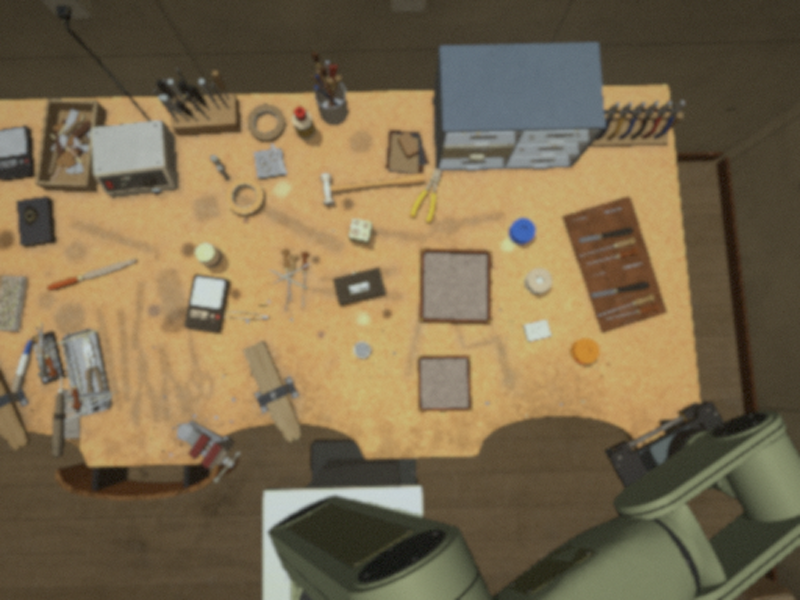

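View pics/scene0.png

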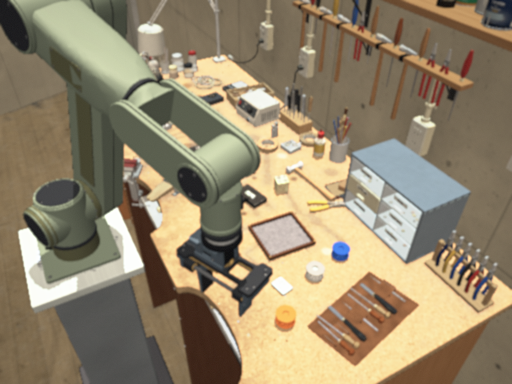

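The top view (800x600) shows these candidates:
- **Trays:** large at (456,286), small at (444,383). I want the large one.
- **Box:** flat black box at (360,287). Rejected: the pocket scale at (207,302) and the black gadget at (36,220).
- **Spool:** grey at (539,281). Rejected: blue (522,231) and orange (585,351).
- **Others:** brass block (360,232), wax (538,330), lens (363,350), jar (207,254).

Next I'll measure them and check one close crop.

```bash
cat > h.py <<'E'
from workcell import env
import cv2, numpy as np
def grab(n,save=None):
    c=env.get_calibration(n); f=cv2.cvtColor(env.grab_frame(n),cv2.COLOR_RGB2BGR)
    if save: cv2.imwrite(f"pics/{save}.png",f)
    return f,c
def cast(c,uv,z):
    uv=np.atleast_2d(uv).astype(float)
    d=np.c_[(uv[:,0]-c["cx"])/c["fx"],(uv[:,1]-c["cy"])/c["fy"],np.ones(len(uv))]@np.array(c["R"])
    o=-np.array(c["R"]).T@np.array(c["t"])
    return (o+d*((z-o[2])/d[:,2])[:,None])[:,:2]
def proj(c,X):
    p=np.atleast_2d(X)@np.array(c["R"]).T+c["t"]
    return np.c_[p[:,0]/p[:,2]*c["fx"]+c["cx"],p[:,1]/p[:,2]*c["fy"]+c["cy"]]
def mask_to_rect(c,m,seed,z):
    """blob containing/nearest seed -> world min-area rect at height z: centre,size,angle"""
    cs,_=cv2.findContours(m,cv2.RETR_EXTERNAL,cv2.CHAIN_APPROX_NONE)
    cs=[k for k in cs if cv2.contourArea(k)>25]
    k=max(cs,key=lambda k:cv2.pointPolygonTest(k,tuple(map(float,seed)),True))
    w=cast(c,k[:,0],z).astype(np.float32)
    return cv2.minAreaRect(w),k
E
python3 - <<'E'
from h import *
f,c=cv2.imread("pics/top0.png"),env.get_calibration("top")
lab=cv2.cvtColor(f,cv2.COLOR_BGR2LAB).astype(float)
bg=cv2.medianBlur(f,3)
ref=np.median(lab[150:260,150:450].reshape(-1,3),0)
d=lab-ref; dist=np.sqrt((0.5*d[...,0])**2+d[...,1]**2+d[...,2]**2)
m=((dist>24)*255).astype(np.uint8)
S={"tray":(456,286,14),"box":(360,287,18),"brass":(360,232,42),"spool":(539,281,28),"wax":(538,330,8),"lens":(363,350,10),"jar":(207,254,56),"small":(444,383,14),"blue":(522,231,28),"orange":(585,351,28)}
for n,(u,v,z) in S.items():
    r,k=mask_to_rect(c,m,(u/1.5625,v/1.5625),z)
    print(n,np.round(r[0],1),np.round(r[1],1),round(r[2],1))
    cv2.drawContours(f,[k],-1,(0,255,0),1)
cv2.imwrite("pics/c1.png",cv2.resize(f[120:280,110:400],None,fx=2.7,fy=2.7,interpolation=cv2.INTER_NEAREST))
E
```

```text
tray [ 553.  -242.3] [148.8 159.2] 86.6
box [555.2 -42. ] [ 63.3 103.3] 12.8
brass [662.3 -51.8] [52.1 48.1] 74.3
spool [ 664.1 -386.4] [55.3 60.7] 61.1
wax [ 456.6 -409.1] [34.5 48.7] 12.5
lens [425.5 -45. ] [29.1 28.9] 88.6
jar [630.2 269.7] [29.7 28.5] 1.2
small [ 352.6 -211.2] [110.4 106.2] 0.0
blue [ 664.1 -386.4] [55.3 60.7] 61.1
orange [ 590.7 -575.6] [257.7 149.6] 14.3
```

View pics/c1.png

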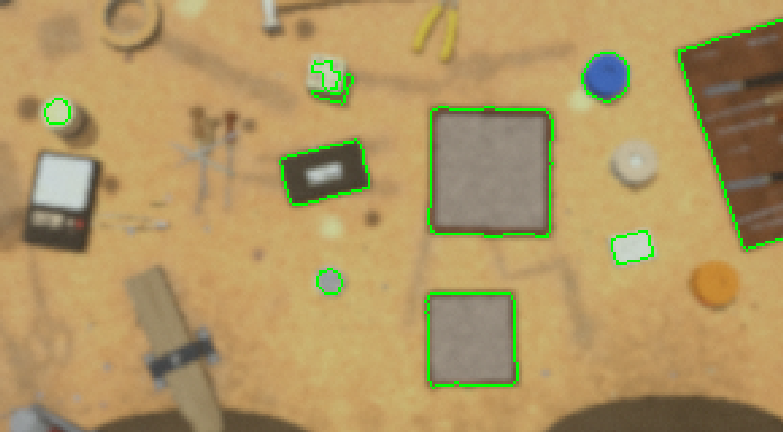

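The choices hold up: the contours sit on the large tray, the black box and the wax. The brass block at about (327,75) in the crop and the grey spool at (635,163) are clear too, but they need a closer look. I'll fly over the tray for a wrist view.

```bash
python3 -m jog '[{"dx":0.034,"dy":0.03,"dz":0.02,"wz":-0.05},{"dx":0.034,"dy":0.03,"dz":0.02,"wz":-0.05},{"dx":0.034,"dy":0.03,"dz":0.02,"wz":-0.05},{"dx":0.034,"dy":0.03,"dz":0.02,"wz":-0.05},{"dx":0.034,"dy":0.03,"dz":0.02,"wz":-0.05},{"dx":0.034,"dy":0.03,"wz":-0.05},{"dx":0.034,"dy":0.03,"wz":-0.05},{"dx":0.034,"dy":0.03,"wz":-0.05},{"dx":0.034,"dy":0.03,"wz":-0.04},{}]' 40
python3 - <<'E'
from h import *
f,c=grab("wrist","w1"); print(c, env.state()["ee_pos"],env.state()["ee_rot"])
E
```

```text
{'fx': 296.4626070746217, 'fy': 296.4626070746217, 'cx': 252.37788785243737, 'cy': 190.61860089700016, 'R': array([[ 0.42485941, -0.90525681, -0.00214371],
       [-0.87610606, -0.41177207,  0.25076272],
       [-0.22788738, -0.10466078, -0.96804621]]), 't': array([-575.10549291,  -26.82262959,  391.44727951])} [ 244.64826743 -519.95940659  213.32042304] [-1.79925631e+02 -5.70558804e-04  2.51977653e+01]invalid input
```

View pics/w1.png

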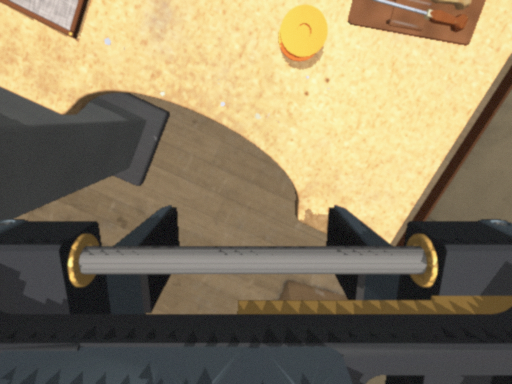

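The wrist view looks ahead of the fingers along tool +x. The jog call was refused as invalid input, probably because every row needs all the keys.

```bash
python3 -m jog '[{"dx":0.025,"dy":0.03,"dz":0.02,"wx":0,"wy":0,"wz":-0.05,"grip":-1},{"dx":0.025,"dy":0.03,"dz":0.02,"wx":0,"wy":0,"wz":-0.05,"grip":-1},{"dx":0.025,"dy":0.03,"dz":0.02,"wx":0,"wy":0,"wz":-0.05,"grip":-1},{"dx":0.025,"dy":0.03,"dz":0.02,"wx":0,"wy":0,"wz":-0.05,"grip":-1},{"dx":0.025,"dy":0.03,"dz":0.02,"wx":0,"wy":0,"wz":-0.05,"grip":-1},{"dx":0.025,"dy":0.03,"dz":0.02,"wx":0,"wy":0,"wz":-0.05,"grip":-1},{"dx":0.025,"dy":0.03,"dz":0,"wx":0,"wy":0,"wz":-0.05,"grip":-1},{"dx":0.025,"dy":0.03,"dz":0,"wx":0,"wy":0,"wz":-0.05,"grip":-1},{"dx":0.025,"dy":0.03,"dz":0,"wx":0,"wy":0,"wz":-0.04,"grip":-1},{"dx":0,"dy":0,"dz":0,"wx":0,"wy":0,"wz":0,"grip":-1}]' 40
python3 - <<'E'
from h import *
f,c=grab("wrist","w2"); np.set_printoptions(suppress=True,precision=2);print(env.state()["time_s"],env.state()["ee_pos"],env.state()["ee_rot"])
import pickle; pickle.dump(c,open("w2.pkl","wb"))
E
```

```text
time_s: 1.15
ee_pos: [472.0, -247.0, 333.4]
ee_rot: [-179.9, -0.0, 0.3]
force: [0.3, 0.1, -0.0]
gripper_width: 91.2
1.2 [ 470.67 -248.74  333.51] [-179.98    0.05    0.22]
```

View pics/w2.png

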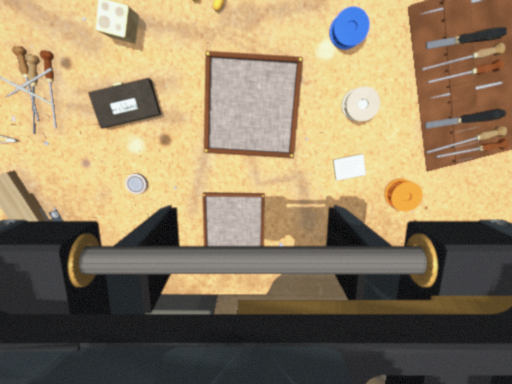

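One wrist view shows everything: tray (253,104), box (125,103) with its latch at (118,83) on the far long side, brass (116,18), spool (362,105), wax (349,167) and lens (136,184). I'll measure from it.

```bash
python3 - <<'E'
from h import *
import pickle
c=pickle.load(open("w2.pkl","rb")); f=cv2.imread("pics/w2.png")
g=cv2.resize(f,None,fx=4,fy=4,interpolation=cv2.INTER_CUBIC)
hsv=cv2.cvtColor(g,cv2.COLOR_BGR2HSV); H,S,V=[hsv[...,i].astype(int) for i in range(3)]
M={"tray":(V<165)|(S<45),"box":V<100,"spool":S<50,"wax":S<50,"lens":(S<60)}
seed={"tray":(253,104,14),"box":(125,103,18),"spool":(362,105,28),"wax":(349,167,8),"lens":(136,184,10)}
for n,m in M.items():
    u,v,z=seed[n]; m=(m*255).astype(np.uint8); m=cv2.morphologyEx(m,cv2.MORPH_OPEN,np.ones((5,5)))
    m[:, :]=m
    if n!="tray": 
        w=np.zeros_like(m); cv2.circle(w,(u*4,v*4),4*45,255,-1); m&=w
    cs,_=cv2.findContours(m,cv2.RETR_EXTERNAL,cv2.CHAIN_APPROX_NONE)
    k=max([k for k in cs if cv2.contourArea(k)>300],key=lambda k:cv2.pointPolygonTest(k,(u*4.,v*4.),True))
    k=cv2.convexHull(k); w=cast(c,(k[:,0]+.5)/4-.5,z).astype(np.float32)
    r=cv2.minAreaRect(w); print(n,np.round(r[0],1),np.round(r[1],1),round(r[2],1), "circ",np.round(np.r_[cv2.minEnclosingCircle(w)[0],2*cv2.minEnclosingCircle(w)[1]],1))
    cv2.drawContours(g,[k],-1,(0,255,0),2)
cv2.imwrite("pics/w2m.png",cv2.resize(g[:,320:1660][:860],(800,514)))
cv2.imwrite("pics/box.png",cv2.resize(f[0:140,75:175],(570,800)[::1],interpolation=cv2.INTER_CUBIC)[:600])
E
```

```text
tray [ 555.4 -244.8] [149.4 155.7] 86.8 circ [ 555.1 -244.6  206.6]
box [559.4 -45.7] [ 57.3 101.3] 12.4 circ [559.3 -45.8 113.6]
spool [ 559.8 -412.9] [49.9 57.7] 3.4 circ [ 559.3 -413.    58.1]
wax [ 457.5 -411. ] [37.5 52.1] 11.8 circ [ 457.4 -410.7   60.8]
lens [427.7 -46.3] [35.6 38. ] 22.0 circ [427.4 -46.5  38.2]
```

View pics/w2m.png

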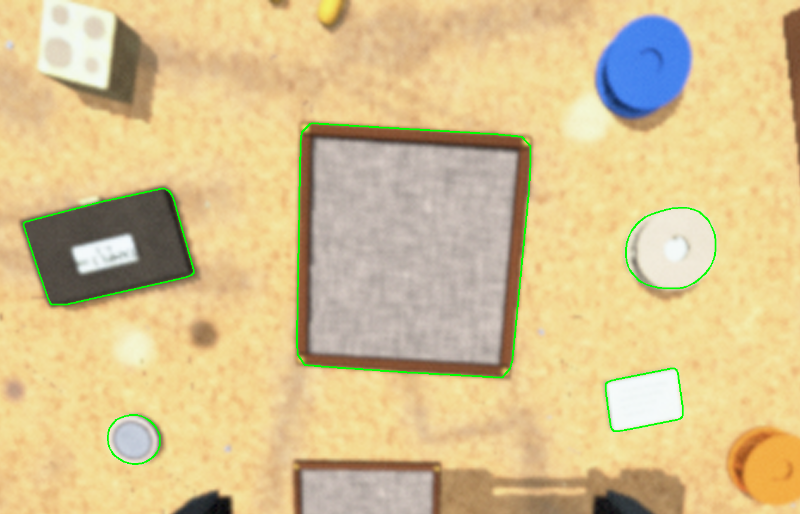

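```bash
python3 -m jog '[{"dx":0.0093,"dy":0.0184,"dz":-0.023,"wx":0,"wy":0,"wz":-0.136,"grip":-1},{"dx":0.0093,"dy":0.0184,"dz":-0.023,"wx":0,"wy":0,"wz":-0.136,"grip":-1},{"dx":0.0093,"dy":0.0184,"dz":-0.023,"wx":0,"wy":0,"wz":-0.136,"grip":-1},{"dx":0.0093,"dy":0.0184,"dz":-0.023,"wx":0,"wy":0,"wz":-0.136,"grip":-1},{"dx":0.0093,"dy":0.0184,"dz":-0.023,"wx":0,"wy":0,"wz":-0.136,"grip":-1},{"dx":0.0093,"dy":0.0184,"dz":-0.023,"wx":0,"wy":0,"wz":-0.136,"grip":-1},{"dx":0.0093,"dy":0.0184,"dz":-0.023,"wx":0,"wy":0,"wz":-0.136,"grip":-1},{"dx":0.0093,"dy":0.0184,"dz":-0.023,"wx":0,"wy":0,"wz":-0.136,"grip":-1},{"dx":0.0093,"dy":0.0184,"dz":-0.023,"wx":0,"wy":0,"wz":-0.136,"grip":-1},{"dx":0.0093,"dy":0.0184,"dz":-0.026,"wx":0,"wy":0,"wz":-0.134,"grip":-1}]'
python3 -m jog '[{"dx":0,"dy":0,"dz":0,"wx":0,"wy":0,"wz":0,"grip":-1},{"dx":0,"dy":0,"dz":0,"wx":0,"wy":0,"wz":0,"grip":-1}]'
```

```text
time_s: 2.2
ee_pos: [553.1, -103.5, 96.2]
ee_rot: [-177.2, 3.7, -74.0]
force: [0.4, 0.4, -0.0]
gripper_width: 91.0
time_s: 2.4
ee_pos: [551.0, -105.6, 96.3]
ee_rot: [-177.5, 3.7, -74.1]
force: [0.1, -0.5, 0.7]
gripper_width: 91.3
```

```bash
cat >> h.py <<'E'
from scipy.spatial.transform import Rotation as Ro
def to(x,y,z,yaw):
    s=env.state(); R=Ro.from_euler("xyz",s["ee_rot"],degrees=True); T=Ro.from_euler("xyz",[180,0,yaw],degrees=True)
    print("t",round(s["time_s"],2),"at",np.round(s["ee_pos"],1),np.round(s["ee_rot"],1),"w",round(s["gripper_width"],1),"F",np.round(s["force"],1))
    print("shift m",np.round((np.array([x,y,z])-s["ee_pos"])/1000,4),"rotvec",np.round((T*R.inv()).as_rotvec(),4))
E
python3 -c "
from h import *
to(563.7,-65.2,100,-77.6)"
```

```text
t 2.4 at [ 551.  -105.6   96.3] [-177.5    3.7  -74.1] w 91.3 F [ 0.1 -0.5  0.7]
shift m [0.0127 0.0404 0.0037] rotvec [-0.0726  0.0272 -0.0594]
```

```bash
python3 -m jog '[{"dx":0.0042,"dy":0.0135,"dz":0.001,"wx":-0.024,"wy":0.009,"wz":-0.02,"grip":-1},{"dx":0.0042,"dy":0.0135,"dz":0.001,"wx":-0.024,"wy":0.009,"wz":-0.02,"grip":-1},{"dx":0.0042,"dy":0.0135,"dz":0.001,"wx":-0.024,"wy":0.009,"wz":-0.02,"grip":-1},{"dx":0,"dy":0,"dz":0,"wx":0,"wy":0,"wz":0,"grip":-1},{"dx":0,"dy":0,"dz":0,"wx":0,"wy":0,"wz":0,"grip":-1}]' >/dev/null
python3 -c "
from h import *
to(563.7,-65.2,12,-77.6)
f,c=grab('wrist','w3')"
```

```text
t 2.9 at [ 552.3 -100.7   93.7] [-177.2    3.7  -73.9] w 91.2 F [0.4 0.  0. ]
shift m [ 0.0114  0.0355 -0.0817] rotvec [-0.0747  0.0309 -0.0631]
```

View pics/w3.png

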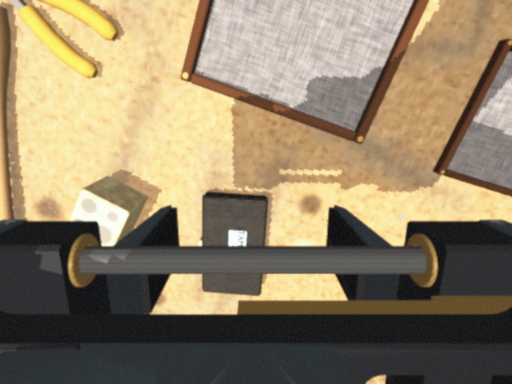

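The arm has hit the last joint's limit (tool yaw -77° there needs about 160°). I'll use the half-turn equivalent, yaw 102.4.

```bash
python3 -m jog '[{"dx":0,"dy":0,"dz":0.005,"wx":-0.035,"wy":0.015,"wz":0.1,"grip":-1},{"dx":0,"dy":0,"dz":0.005,"wx":-0.035,"wy":0.015,"wz":0.1,"grip":-1},{"dx":0,"dy":0,"dz":0,"wx":0,"wy":0,"wz":0.14,"grip":-1},{"dx":0,"dy":0,"dz":0,"wx":0,"wy":0,"wz":0.14,"grip":-1},{"dx":0,"dy":0,"dz":0,"wx":0,"wy":0,"wz":0.14,"grip":-1},{"dx":0,"dy":0,"dz":0,"wx":0,"wy":0,"wz":0.14,"grip":-1},{"dx":0,"dy":0,"dz":0,"wx":0,"wy":0,"wz":0.14,"grip":-1},{"dx":0,"dy":0,"dz":0,"wx":0,"wy":0,"wz":0.14,"grip":-1},{"dx":0,"dy":0,"dz":0,"wx":0,"wy":0,"wz":0.14,"grip":-1},{"dx":0,"dy":0,"dz":0,"wx":0,"wy":0,"wz":0.14,"grip":-1}]'
python3 -m jog '[{"dx":0,"dy":0,"dz":0,"wx":0,"wy":0,"wz":0.14,"grip":-1},{"dx":0,"dy":0,"dz":0,"wx":0,"wy":0,"wz":0.14,"grip":-1},{"dx":0,"dy":0,"dz":0,"wx":0,"wy":0,"wz":0.14,"grip":-1},{"dx":0,"dy":0.004,"dz":0,"wx":0,"wy":0,"wz":0.14,"grip":-1},{"dx":0.002,"dy":0.005,"dz":0,"wx":0,"wy":0,"wz":0.14,"grip":-1},{"dx":0.002,"dy":0.005,"dz":0,"wx":0,"wy":0,"wz":0.14,"grip":-1},{"dx":0.002,"dy":0.005,"dz":0,"wx":0,"wy":0,"wz":0.14,"grip":-1},{"dx":0.002,"dy":0.005,"dz":0,"wx":0,"wy":0,"wz":0.14,"grip":-1},{"dx":0.002,"dy":0.005,"dz":0,"wx":0,"wy":0,"wz":0.14,"grip":-1},{"dx":0.002,"dy":0.005,"dz":0,"wx":0,"wy":0,"wz":0.14,"grip":-1}]'
python3 -c "
from h import *
to(563.7,-65.2,12,102.4)"
```

```text
time_s: 3.95
ee_pos: [552.2, -100.9, 103.4]
ee_rot: [179.7, 0.6, 1.9]
force: [-0.3, -0.5, -0.1]
gripper_width: 91.5
time_s: 4.95
ee_pos: [564.3, -66.7, 103.4]
ee_rot: [179.7, 0.7, 82.1]
force: [0.0, 0.6, -0.1]
gripper_width: 91.2
t 4.95 at [564.3 -66.7 103.4] [179.7   0.7  82.1] w 91.2 F [ 0.   0.6 -0.1]
shift m [-0.0006  0.0015 -0.0914] rotvec [0.0112 0.0065 0.3535]
```

```bash
python3 -m jog '[{"dx":0,"dy":0,"dz":-0.015,"wx":0.006,"wy":0.003,"wz":0.12,"grip":-1},{"dx":0,"dy":0,"dz":-0.015,"wx":0.006,"wy":0.003,"wz":0.12,"grip":-1},{"dx":0,"dy":0,"dz":-0.02,"wx":0,"wy":0,"wz":0,"grip":-1},{"dx":0,"dy":0,"dz":0,"wx":0,"wy":0,"wz":0,"grip":-1},{"dx":0,"dy":0,"dz":0,"wx":0,"wy":0,"wz":0,"grip":-1}]'
python3 - <<'E'
from h import *
to(563.7,-65.2,12,102.4)
f,c=grab('wrist','w4')
E
```

```text
time_s: 5.45
ee_pos: [564.2, -66.9, 53.5]
ee_rot: [-180.0, -0.0, 95.5]
force: [0.1, 0.1, 0.6]
gripper_width: 91.0
t 5.45 at [564.2 -66.9  53.5] [-180.    -0.    95.5] w 91.0 F [0.1 0.1 0.6]
shift m [-0.0005  0.0017 -0.0415] rotvec [-0.0004 -0.0008  0.1196]
```

View pics/w4.png

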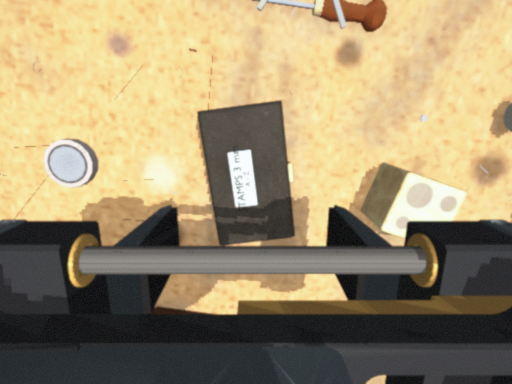

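The latch shows at (291,172), mid-height on the right side, and the brass block at (425,200) is close on the right. I'll refine the box from this close view.

```bash
python3 - <<'E'
from h import *
c=env.get_calibration("wrist"); f=cv2.imread("pics/w4.png")
v=cv2.cvtColor(f,cv2.COLOR_BGR2HSV)[...,2]
m=((v<110)*255).astype(np.uint8); w=np.zeros_like(m); w[95:236,185:288]=255; m&=w
r,k=mask_to_rect(c,m,(240,150),18); print(r)
print("brass top corners",cast(c,[[404,170],[467,190],[382,238]],42))
w=cast(c,k[:,0],18); t=np.radians(102.4); 
print("far end corners",cast(c,[[198,110],[281,101],[294,237],[218,243]],18))
E
```

```text
((560.3632202148438, -40.342166900634766), (57.277130126953125, 96.88938903808594), 12.530555725097656)
brass top corners [[657.41304045 -22.17849481]
 [700.35927223 -31.06715152]
 [653.07677817 -68.77372003]]
far end corners [[522.69721077   1.66271828]
 [577.74405568  12.80545462]
 [599.23499288 -83.64215777]
 [542.6264412  -93.98290494]]
```

```bash
python3 -m jog '[{"dx":0,"dy":0.004,"dz":-0.015,"wx":0,"wy":0,"wz":0.12,"grip":-1},{"dx":0,"dy":0,"dz":-0.015,"wx":0,"wy":0,"wz":0,"grip":-1},{"dx":0,"dy":0,"dz":-0.0115,"wx":0,"wy":0,"wz":0,"grip":-1},{"dx":0,"dy":0,"dz":0,"wx":0,"wy":0,"wz":0,"grip":-1},{"dx":0,"dy":0,"dz":0,"wx":0,"wy":0,"wz":0,"grip":1},{"dx":0,"dy":0,"dz":0,"wx":0,"wy":0,"wz":0,"grip":1},{"dx":0,"dy":0,"dz":0,"wx":0,"wy":0,"wz":0,"grip":1},{"dx":0,"dy":0,"dz":0,"wx":0,"wy":0,"wz":0,"grip":1},{"dx":0,"dy":0,"dz":0,"wx":0,"wy":0,"wz":0,"grip":1},{"dx":0,"dy":0,"dz":0,"wx":0,"wy":0,"wz":0,"grip":1}]' 50
python3 -c "
from h import *
to(563.7,-65.2,12,102.5)"
```

```text
time_s: 6.5
ee_pos: [564.1, -63.0, 12.2]
ee_rot: [-180.0, -0.0, 102.4]
force: [-1.8, 1.1, 3.5]
gripper_width: 57.1
t 6.5 at [564.1 -63.   12.2] [-180.    -0.   102.4] w 57.1 F [-1.8  1.1  3.5]
shift m [-0.0004 -0.0022 -0.0002] rotvec [-0.0002 -0.0004  0.001 ]
```

```bash
python3 -m jog '[{"dx":0,"dy":0,"dz":0.03,"wx":0,"wy":0,"wz":0,"grip":1},{"dx":0,"dy":0,"dz":0.04,"wx":0,"wy":0,"wz":0,"grip":1},{"dx":0.002,"dy":-0.02,"dz":0.01,"wx":0,"wy":0,"wz":0.13,"grip":1},{"dx":0.002,"dy":-0.02,"dz":0.01,"wx":0,"wy":0,"wz":0.13,"grip":1},{"dx":0.002,"dy":-0.02,"dz":0,"wx":0,"wy":0,"wz":0.13,"grip":1},{"dx":0.002,"dy":-0.02,"dz":0,"wx":0,"wy":0,"wz":0.13,"grip":1},{"dx":0.002,"dy":-0.02,"dz":0,"wx":0,"wy":0,"wz":0.13,"grip":1},{"dx":0.002,"dy":-0.02,"dz":0,"wx":0,"wy":0,"wz":0.13,"grip":1},{"dx":0.002,"dy":-0.02,"dz":0,"wx":0,"wy":0,"wz":0.13,"grip":1},{"dx":0,"dy":-0.011,"dz":0,"wx":0,"wy":0,"wz":0.13,"grip":1}]'
python3 -m jog '[{"dx":0,"dy":0,"dz":0,"wx":0,"wy":0,"wz":0.13,"grip":1},{"dx":0,"dy":0,"dz":0,"wx":0,"wy":0,"wz":0.13,"grip":1},{"dx":0,"dy":0,"dz":0,"wx":0,"wy":0,"wz":0,"grip":1},{"dx":0,"dy":0,"dz":0,"wx":0,"wy":0,"wz":0,"grip":1},{"dx":0,"dy":0,"dz":0,"wx":0,"wy":0,"wz":0,"grip":1}]'
python3 - <<'E'
from h import *
to(577.7,-214,60,176.8)
f,c=grab('wrist','w5')
import pickle; pickle.dump(c,open("w5.pkl","wb"))
E
```

```text
time_s: 7.5
ee_pos: [578.1, -215.3, 101.1]
ee_rot: [-180.0, -0.0, 162.3]
force: [0.1, 0.7, -2.2]
gripper_width: 57.3
time_s: 8.0
ee_pos: [578.1, -213.7, 101.6]
ee_rot: [-180.0, -0.0, 176.8]
force: [-0.3, 0.6, -2.3]
gripper_width: 57.2
t 8.0 at [ 578.1 -213.7  101.6] [-180.    -0.   176.8] w 57.2 F [-0.3  0.6 -2.3]
shift m [-0.0004 -0.0003 -0.0416] rotvec [ 0.0001 -0.0008 -0.0004]
```

View pics/w5.png

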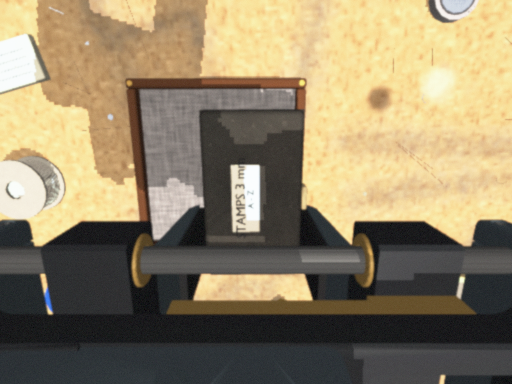

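The box is held square. The tray's outer corners at -x show at (127,79) and (306,79), and the box's far top corners at (200,110) and (305,110).

```bash
python3 - <<'E'
from h import *
import pickle
c=pickle.load(open("w5.pkl","rb"))
o=cast(c,[[127,79],[306,79]],14); print(o, np.hypot(*(o[1]-o[0])), np.degrees(np.arctan2(*(o[1]-o[0])[::1])))
b=cast(c,[[200,110],[305,110]],107.6); print(b,np.hypot(*(b[1]-b[0])))
t=np.radians(-3.2); ex=np.array([np.cos(t),np.sin(t)])
print("tray centre from corners",o.mean(0)+78*ex)
print("box centre",b.mean(0)+50*ex)
E
```

```text
[[ 475.66539546 -311.56805739]
 [ 483.95902926 -164.69947739]] 147.10256337960422 3.232046480072341
[[ 505.64236788 -238.32366617]
 [ 508.82887627 -181.93256911]] 56.48105579161864
tray centre from corners [ 557.69059197 -242.48784478]
box centre [ 557.15766029 -212.91919289]
```

```bash
python3 -m jog '[{"dx":0,"dy":0.0015,"dz":-0.025,"wx":0,"wy":0,"wz":0,"grip":1},{"dx":0,"dy":0,"dz":-0.03,"wx":0,"wy":0,"wz":0,"grip":1},{"dx":0,"dy":0,"dz":-0.02,"wx":0,"wy":0,"wz":0,"grip":1},{"dx":0,"dy":0,"dz":-0.006,"wx":0,"wy":0,"wz":0,"grip":1},{"dx":0,"dy":0,"dz":-0.002,"wx":0,"wy":0,"wz":0,"grip":1},{"dx":0,"dy":0,"dz":-0.002,"wx":0,"wy":0,"wz":0,"grip":1},{"dx":0,"dy":0,"dz":0,"wx":0,"wy":0,"wz":0,"grip":1},{"dx":0,"dy":0,"dz":0,"wx":0,"wy":0,"wz":0,"grip":1}]'
```

```text
time_s: 8.85
ee_pos: [578.8, -212.7, 17.8]
ee_rot: [-179.9, 0.1, 176.9]
force: [0.3, 0.7, -2.8]
gripper_width: 57.5
```

```bash
python3 -m jog '[{"dx":0,"dy":0,"dz":-0.001,"wx":0,"wy":0,"wz":0,"grip":1},{"dx":0,"dy":0,"dz":-0.001,"wx":0,"wy":0,"wz":0,"grip":1},{"dx":0,"dy":0,"dz":0,"wx":0,"wy":0,"wz":0,"grip":1}]'
```

```text
time_s: 9.15
ee_pos: [578.6, -212.6, 16.2]
ee_rot: [-180.0, 0.1, 176.9]
force: [-1.1, 1.1, 5.3]
gripper_width: 57.5
```

```bash
python3 -m jog '[{"dx":0,"dy":0,"dz":0,"wx":0,"wy":0,"wz":0,"grip":-1},{"dx":0,"dy":0,"dz":0,"wx":0,"wy":0,"wz":0,"grip":-1},{"dx":0,"dy":0,"dz":0,"wx":0,"wy":0,"wz":0,"grip":-1},{"dx":0,"dy":0,"dz":0.03,"wx":0,"wy":0,"wz":0,"grip":-1},{"dx":0,"dy":0,"dz":0.04,"wx":0,"wy":0,"wz":0,"grip":-1},{"dx":0,"dy":-0.02,"dz":0.02,"wx":0,"wy":0,"wz":-0.12,"grip":-1},{"dx":-0.002,"dy":-0.025,"dz":0,"wx":0,"wy":0,"wz":-0.12,"grip":-1},{"dx":-0.002,"dy":-0.025,"dz":0,"wx":0,"wy":0,"wz":-0.12,"grip":-1},{"dx":-0.002,"dy":-0.025,"dz":0,"wx":0,"wy":0,"wz":-0.12,"grip":-1},{"dx":-0.002,"dy":-0.025,"dz":0,"wx":0,"wy":0,"wz":-0.12,"grip":-1}]'
python3 -m jog '[{"dx":-0.002,"dy":-0.025,"dz":0,"wx":0,"wy":0,"wz":-0.13,"grip":-1},{"dx":-0.002,"dy":-0.025,"dz":0,"wx":0,"wy":0,"wz":-0.13,"grip":-1},{"dx":-0.002,"dy":-0.025,"dz":0,"wx":0,"wy":0,"wz":-0.13,"grip":-1},{"dx":-0.002,"dy":-0.02,"dz":0,"wx":0,"wy":0,"wz":-0.13,"grip":-1},{"dx":-0.001,"dy":-0.01,"dz":0,"wx":0,"wy":0,"wz":-0.13,"grip":-1},{"dx":0,"dy":0,"dz":0,"wx":0,"wy":0,"wz":-0.13,"grip":-1},{"dx":0,"dy":0,"dz":0,"wx":0,"wy":0,"wz":-0.13,"grip":-1},{"dx":0,"dy":0,"dz":0,"wx":0,"wy":0,"wz":0,"grip":-1},{"dx":0,"dy":0,"dz":0,"wx":0,"wy":0,"wz":0,"grip":-1}]'
python3 - <<'E'
from h import *
to(561,-410,13,86.8)
f,c=grab('wrist','w6')
import pickle; pickle.dump(c,open("w6.pkl","wb"))
E
```

```text
time_s: 10.15
ee_pos: [569.9, -333.3, 104.6]
ee_rot: [-180.0, -0.0, 142.3]
force: [0.2, -0.1, 0.0]
gripper_width: 91.2
time_s: 11.05
ee_pos: [561.1, -437.4, 104.6]
ee_rot: [-180.0, -0.0, 90.6]
force: [-0.1, 0.6, 0.2]
gripper_width: 91.4
t 11.05 at [ 561.1 -437.4  104.6] [-180.    -0.    90.6] w 91.4 F [-0.1  0.6  0.2]
shift m [-0.0001  0.0274 -0.0916] rotvec [-0.0007 -0.0007 -0.0656]
```

View pics/w6.png

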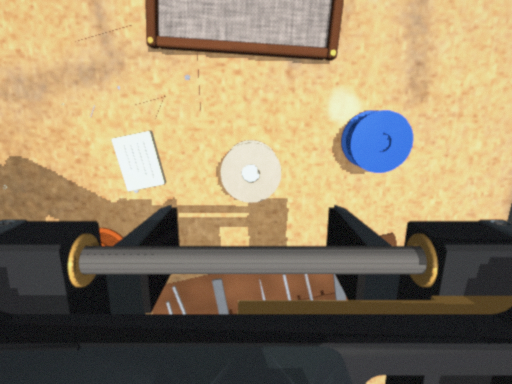

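Spool top centre is at (251,172), wax at (138,161), and the tray's -y outer corners at about (148,45) and (334,57).

```bash
python3 - <<'E'
from h import *
import pickle
c=pickle.load(open("w6.pkl","rb")); f=cv2.imread("pics/w6.png")
s=cv2.cvtColor(f,cv2.COLOR_BGR2HSV)[...,1]; m=((s<60)*255).astype(np.uint8)
for n,box,z in(("spool",(215,135,285,208),28),("wax",(105,125,170,197),8)):
    w=np.zeros_like(m); w[box[1]:box[3],box[0]:box[2]]=255
    r,k=mask_to_rect(c,m&w,((box[0]+box[2])/2-(20 if n=="spool" else 0),(box[1]+box[3])/2),z); print(n,np.round(r[0],1),np.round(r[1],1),round(r[2],1))
o=cast(c,[[148,45],[334,57]],14); print(o,np.hypot(*(o[1]-o[0])))
to(561,-410,13,86.8)
E
```

```text
spool [ 560.7 -414.5] [50.4 52.6] 0.5
wax [ 458.7 -411.3] [37.5 52.5] 11.7
[[ 476.83703852 -314.06547184]
 [ 628.10122359 -321.75166919]] 151.4593388106547
t 11.1 at [ 561.1 -437.3  104.6] [-180.    -0.    90.5] w 91.4 F [-0.3  0.6  0.2]
shift m [-0.0001  0.0273 -0.0916] rotvec [-0.0007 -0.0006 -0.0653]
```

```bash
python3 -m jog '[{"dx":0,"dy":0.012,"dz":-0.025,"wx":0,"wy":0,"wz":-0.035,"grip":-1},{"dx":0,"dy":0.011,"dz":-0.025,"wx":0,"wy":0,"wz":-0.03,"grip":-1},{"dx":0,"dy":0,"dz":-0.025,"wx":0,"wy":0,"wz":0,"grip":-1},{"dx":0,"dy":0,"dz":-0.0165,"wx":0,"wy":0,"wz":0,"grip":-1},{"dx":0,"dy":0,"dz":0,"wx":0,"wy":0,"wz":0,"grip":-1},{"dx":0,"dy":0,"dz":0,"wx":0,"wy":0,"wz":0,"grip":1},{"dx":0,"dy":0,"dz":0,"wx":0,"wy":0,"wz":0,"grip":1},{"dx":0,"dy":0,"dz":0,"wx":0,"wy":0,"wz":0,"grip":1},{"dx":0,"dy":0,"dz":0,"wx":0,"wy":0,"wz":0,"grip":1},{"dx":0,"dy":0,"dz":0,"wx":0,"wy":0,"wz":0,"grip":1}]' 30
```

```text
time_s: 12.1
ee_pos: [561.2, -414.6, 14.0]
ee_rot: [180.0, -0.0, 86.7]
force: [-2.3, 0.2, 1.5]
gripper_width: 54.3
```

```bash
python3 -m jog '[{"dx":0,"dy":0,"dz":0,"wx":0,"wy":0,"wz":0,"grip":1},{"dx":0,"dy":0,"dz":0.02,"wx":0,"wy":0,"wz":0,"grip":1},{"dx":0,"dy":0,"dz":0.04,"wx":0,"wy":0,"wz":0,"grip":1},{"dx":-0.0108,"dy":0.0342,"dz":0.005,"wx":0,"wy":0,"wz":0,"grip":1},{"dx":-0.0108,"dy":0.0342,"dz":0,"wx":0,"wy":0,"wz":0,"grip":1},{"dx":-0.0108,"dy":0.0342,"dz":0,"wx":0,"wy":0,"wz":0,"grip":1},{"dx":-0.0108,"dy":0.0342,"dz":0,"wx":0,"wy":0,"wz":0,"grip":1},{"dx":0,"dy":0,"dz":0,"wx":0,"wy":0,"wz":0,"grip":1},{"dx":0,"dy":0,"dz":0,"wx":0,"wy":0,"wz":0,"grip":1},{"dx":0,"dy":0,"dz":0,"wx":0,"wy":0,"wz":0,"grip":1}]'
python3 - <<'E'
from h import *
to(518,-277.8,18,86.8)
f,c=grab('wrist','w7')
import pickle; pickle.dump(c,open("w7.pkl","wb"))
E
```

```text
time_s: 13.1
ee_pos: [518.7, -278.5, 78.5]
ee_rot: [180.0, 0.0, 86.7]
force: [-0.1, -0.4, -0.9]
gripper_width: 50.4
t 13.1 at [ 518.7 -278.5   78.5] [180.    0.   86.7] w 50.4 F [-0.1 -0.4 -0.9]
shift m [-0.0007  0.0007 -0.0605] rotvec [0.0004 0.0007 0.0023]
```

View pics/w7.png

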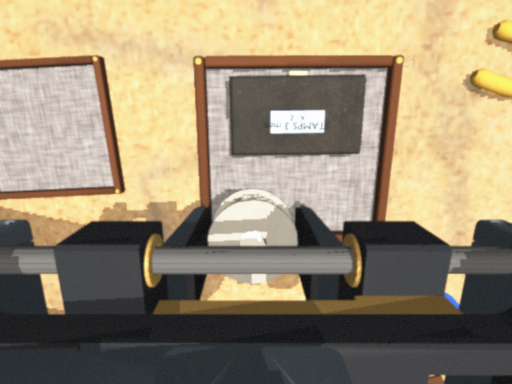

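```bash
python3 -m jog '[{"dx":0,"dy":0.0,"dz":-0.025,"wx":0,"wy":0,"wz":0,"grip":1},{"dx":0,"dy":0,"dz":-0.025,"wx":0,"wy":0,"wz":0,"grip":1},{"dx":0,"dy":0,"dz":-0.006,"wx":0,"wy":0,"wz":0,"grip":1},{"dx":0,"dy":0,"dz":-0.002,"wx":0,"wy":0,"wz":0,"grip":1},{"dx":0,"dy":0,"dz":-0.002,"wx":0,"wy":0,"wz":0,"grip":1},{"dx":0,"dy":0,"dz":-0.001,"wx":0,"wy":0,"wz":0,"grip":1},{"dx":0,"dy":0,"dz":0,"wx":0,"wy":0,"wz":0,"grip":1},{"dx":0,"dy":0,"dz":0,"wx":0,"wy":0,"wz":0,"grip":1}]'
python3 - <<'E'
from h import *
import pickle
c=pickle.load(open("w7.pkl","rb"))
b=cast(c,[[231,76],[363,76],[361,153],[232,155]],22); print(b,b.mean(0))
o=cast(c,[[195,58],[403,57]],14); print(o,o.mean(0)+75*np.array([-.056,-.998]))
E
```

```text
time_s: 13.95
ee_pos: [518.3, -277.8, 18.0]
ee_rot: [180.0, 0.0, 86.7]
force: [-0.2, -0.1, -1.2]
gripper_width: 50.8
[[ 510.46586785 -181.35767026]
 [ 605.50797544 -186.98478723]
 [ 605.87449298 -242.65137107]
 [ 506.82710435 -238.31463525]] [ 557.16886016 -212.32711595]
[[ 484.500033   -166.4304083 ]
 [ 637.29591064 -174.79003091]] [ 556.69797182 -245.46021961]
```

```bash
python3 -m jog '[{"dx":0,"dy":0,"dz":-0.001,"wx":0,"wy":0,"wz":0,"grip":1},{"dx":0,"dy":0,"dz":-0.001,"wx":0,"wy":0,"wz":0,"grip":1},{"dx":0,"dy":0,"dz":0,"wx":0,"wy":0,"wz":0,"grip":1}]'
```

```text
time_s: 14.25
ee_pos: [518.4, -277.8, 17.8]
ee_rot: [179.9, 0.0, 86.7]
force: [-3.1, 1.9, 11.7]
gripper_width: 50.4
```

```bash
python3 -m jog '[{"dx":0,"dy":0,"dz":0,"wx":0,"wy":0,"wz":0,"grip":-1},{"dx":0,"dy":0,"dz":0,"wx":0,"wy":0,"wz":0,"grip":-1},{"dx":0,"dy":0,"dz":0,"wx":0,"wy":0,"wz":0,"grip":-1},{"dx":0,"dy":0,"dz":0.03,"wx":0,"wy":0,"wz":0,"grip":-1},{"dx":0,"dy":0,"dz":0.04,"wx":0,"wy":0,"wz":0,"grip":-1},{"dx":0.017,"dy":0.0225,"dz":0.02,"wx":0,"wy":0,"wz":-0.03,"grip":-1},{"dx":0.017,"dy":0.0225,"dz":0,"wx":0,"wy":0,"wz":-0.03,"grip":-1},{"dx":0.017,"dy":0.0225,"dz":0,"wx":0,"wy":0,"wz":-0.03,"grip":-1},{"dx":0.017,"dy":0.0225,"dz":0,"wx":0,"wy":0,"wz":-0.03,"grip":-1},{"dx":0.017,"dy":0.0225,"dz":0,"wx":0,"wy":0,"wz":-0.03,"grip":-1}]'
python3 -m jog '[{"dx":0.017,"dy":0.0225,"dz":0,"wx":0,"wy":0,"wz":0,"grip":-1},{"dx":0.017,"dy":0.0225,"dz":0,"wx":0,"wy":0,"wz":0,"grip":-1},{"dx":0.017,"dy":0.0225,"dz":0,"wx":0,"wy":0,"wz":0,"grip":-1},{"dx":0.017,"dy":0.0225,"dz":0,"wx":0,"wy":0,"wz":0,"grip":-1},{"dx":0,"dy":0,"dz":0,"wx":0,"wy":0,"wz":0,"grip":-1},{"dx":0,"dy":0,"dz":0,"wx":0,"wy":0,"wz":0,"grip":-1}]'
python3 - <<'E'
from h import *
to(674,-47,18,78.3)
f,c=grab('wrist','w8')
import pickle; pickle.dump(c,open("w8.pkl","wb"))
E
```

```text
time_s: 15.25
ee_pos: [603.5, -164.2, 105.1]
ee_rot: [-180.0, -0.0, 78.0]
force: [-0.2, -0.5, -0.2]
gripper_width: 91.2
time_s: 15.85
ee_pos: [670.7, -74.8, 104.7]
ee_rot: [-179.9, 0.0, 78.2]
force: [0.5, -0.4, -0.4]
gripper_width: 91.3
t 15.85 at [670.7 -74.8 104.7] [-179.9    0.    78.2] w 91.3 F [ 0.5 -0.4 -0.4]
shift m [ 0.0033  0.0278 -0.0867] rotvec [-0.0002 -0.0016  0.0025]
```

View pics/w8.png

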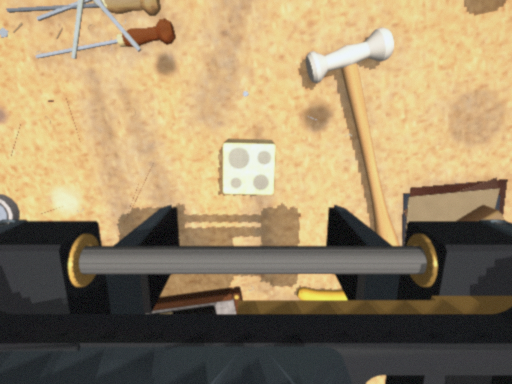

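Brass top face spans (223,142) to (274,194) and is square to the tool. The hammer handle at about (378,200) is on the right finger's side, so I'll check clearance.

```bash
python3 - <<'E'
from h import *
import pickle
c=pickle.load(open("w8.pkl","rb"))
b=cast(c,[[223.5,142.5],[274,143],[274.5,194],[223.5,194]],42); print(b,b.mean(0))
e=np.array([np.cos(np.radians(-11.8)),np.sin(np.radians(-11.8))])
h=cast(c,[[361,150],[368,190],[373,218]],15); print(h,(h-b.mean(0))@e)
to(*b.mean(0),18,78.2)
E
```

```text
[[660.01686014 -22.85305196]
 [698.59194111 -31.3715421 ]
 [691.20769018 -72.05447499]
 [650.41466786 -63.47924491]] [675.05778982 -47.43957849]
[[ 773.45659717  -55.95716675]
 [ 775.45221032  -93.39496423]
 [ 777.02488461 -121.21055862]] [ 98.06119678 107.67051918 114.89813799]
t 15.9 at [670.4 -75.4 104.8] [-179.9    0.    78.1] w 91.3 F [-1.  -0.4 -0.1]
shift m [ 0.0047  0.028  -0.0868] rotvec [-0.0002 -0.0017  0.0018]
```

```bash
python3 -m jog '[{"dx":0.0022,"dy":0.014,"dz":-0.01,"wx":0,"wy":0,"wz":0,"grip":-1},{"dx":0.0022,"dy":0.0135,"dz":-0.02,"wx":0,"wy":0,"wz":0,"grip":-1},{"dx":0,"dy":0,"dz":-0.03,"wx":0,"wy":0,"wz":0,"grip":-1},{"dx":0,"dy":0,"dz":-0.028,"wx":0,"wy":0,"wz":0,"grip":-1},{"dx":0,"dy":0,"dz":0,"wx":0,"wy":0,"wz":0,"grip":1},{"dx":0,"dy":0,"dz":0,"wx":0,"wy":0,"wz":0,"grip":1},{"dx":0,"dy":0,"dz":0,"wx":0,"wy":0,"wz":0,"grip":1},{"dx":0,"dy":0,"dz":0,"wx":0,"wy":0,"wz":0,"grip":1},{"dx":0,"dy":0,"dz":0,"wx":0,"wy":0,"wz":0,"grip":1},{"dx":0,"dy":0,"dz":0,"wx":0,"wy":0,"wz":0,"grip":1}]' 45
python3 -m jog '[{"dx":0,"dy":0,"dz":0,"wx":0,"wy":0,"wz":0,"grip":1},{"dx":0,"dy":0,"dz":0,"wx":0,"wy":0,"wz":0,"grip":1}]'
```

```text
time_s: 16.9
ee_pos: [675.3, -47.7, 18.2]
ee_rot: [-180.0, -0.0, 78.1]
force: [-4.6, -0.7, 2.7]
gripper_width: 46.2
time_s: 17.1
ee_pos: [674.2, -47.6, 17.9]
ee_rot: [-179.9, -0.0, 78.1]
force: [-3.9, 0.1, 5.9]
gripper_width: 42.0
```

```bash
python3 -m jog '[{"dx":0,"dy":0,"dz":0.03,"wx":0,"wy":0,"wz":0,"grip":1},{"dx":0,"dy":0,"dz":0.04,"wx":0,"wy":0,"wz":0,"grip":1},{"dx":-0.0098,"dy":-0.0296,"dz":0,"wx":0,"wy":0,"wz":0.019,"grip":1},{"dx":-0.0098,"dy":-0.0296,"dz":0,"wx":0,"wy":0,"wz":0.019,"grip":1},{"dx":-0.0098,"dy":-0.0296,"dz":0,"wx":0,"wy":0,"wz":0.019,"grip":1},{"dx":-0.0098,"dy":-0.0296,"dz":0,"wx":0,"wy":0,"wz":0.019,"grip":1},{"dx":-0.0098,"dy":-0.0296,"dz":0,"wx":0,"wy":0,"wz":0.019,"grip":1},{"dx":-0.0098,"dy":-0.0296,"dz":0,"wx":0,"wy":0,"wz":0.019,"grip":1},{"dx":-0.0098,"dy":-0.0296,"dz":0,"wx":0,"wy":0,"wz":0.019,"grip":1},{"dx":-0.0098,"dy":-0.0296,"dz":0,"wx":0,"wy":0,"wz":0.019,"grip":1}]'
python3 -m jog '[{"dx":0,"dy":0,"dz":0,"wx":0,"wy":0,"wz":0,"grip":1},{"dx":0,"dy":0,"dz":0,"wx":0,"wy":0,"wz":0,"grip":1},{"dx":0,"dy":0,"dz":0,"wx":0,"wy":0,"wz":0,"grip":1}]'
python3 - <<'E'
from h import *
to(595.8,-284.2,22,86.8)
f,c=grab('wrist','w9')
import pickle; pickle.dump(c,open("w9.pkl","wb"))
E
```

```text
time_s: 18.1
ee_pos: [596.4, -285.5, 86.3]
ee_rot: [-179.9, -0.0, 86.8]
force: [0.2, 1.1, -3.6]
gripper_width: 41.7
time_s: 18.4
ee_pos: [597.0, -283.6, 86.7]
ee_rot: [-179.9, -0.1, 86.8]
force: [0.5, -0.3, -2.7]
gripper_width: 41.6
t 18.4 at [ 597.  -283.6   86.7] [-1.799e+02 -1.000e-01  8.680e+01] w 41.6 F [ 0.5 -0.3 -2.7]
shift m [-0.0012 -0.0006 -0.0647] rotvec [-0.0013 -0.0009 -0.0001]
```

View pics/w9.png

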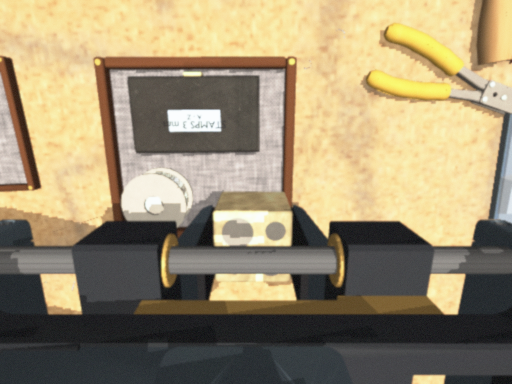

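```bash
python3 -m jog '[{"dx":-0.001,"dy":0,"dz":-0.025,"wx":0,"wy":0,"wz":0,"grip":1},{"dx":0,"dy":0,"dz":-0.025,"wx":0,"wy":0,"wz":0,"grip":1},{"dx":0,"dy":0,"dz":-0.009,"wx":0,"wy":0,"wz":0,"grip":1},{"dx":0,"dy":0,"dz":-0.003,"wx":0,"wy":0,"wz":0,"grip":1},{"dx":0,"dy":0,"dz":-0.001,"wx":0,"wy":0,"wz":0,"grip":1},{"dx":0,"dy":0,"dz":-0.001,"wx":0,"wy":0,"wz":0,"grip":1},{"dx":0,"dy":0,"dz":0,"wx":0,"wy":0,"wz":0,"grip":1},{"dx":0,"dy":0,"dz":0,"wx":0,"wy":0,"wz":0,"grip":1}]'
```

```text
time_s: 19.25
ee_pos: [596.4, -284.7, 24.2]
ee_rot: [179.9, 0.0, 86.8]
force: [0.6, -0.1, -3.7]
gripper_width: 41.7
```

```bash
python3 -m jog '[{"dx":0,"dy":0,"dz":-0.001,"wx":0,"wy":0,"wz":0,"grip":1},{"dx":0,"dy":0,"dz":-0.001,"wx":0,"wy":0,"wz":0,"grip":1},{"dx":0,"dy":0,"dz":-0.0005,"wx":0,"wy":0,"wz":0,"grip":1},{"dx":0,"dy":0,"dz":0,"wx":0,"wy":0,"wz":0,"grip":1}]'
```

```text
time_s: 19.65
ee_pos: [596.1, -284.6, 21.9]
ee_rot: [180.0, -0.0, 86.8]
force: [-2.5, 1.5, 4.4]
gripper_width: 41.1
```

```bash
python3 -m jog '[{"dx":0,"dy":0,"dz":0,"wx":0,"wy":0,"wz":0,"grip":-0.32},{"dx":0,"dy":0,"dz":0,"wx":0,"wy":0,"wz":0,"grip":-0.32},{"dx":0,"dy":0,"dz":0,"wx":0,"wy":0,"wz":0,"grip":-0.32},{"dx":0,"dy":0,"dz":0.03,"wx":0,"wy":0,"wz":0,"grip":-0.32},{"dx":0,"dy":0,"dz":0.05,"wx":0,"wy":0,"wz":0,"grip":-0.32},{"dx":-0.0197,"dy":-0.0215,"dz":0,"wx":0,"wy":0,"wz":0.04,"grip":-0.32},{"dx":-0.0197,"dy":-0.0215,"dz":0,"wx":0,"wy":0,"wz":0.04,"grip":-0.32},{"dx":-0.0197,"dy":-0.0215,"dz":0,"wx":0,"wy":0,"wz":0.04,"grip":-0.32},{"dx":-0.0197,"dy":-0.0215,"dz":0,"wx":0,"wy":0,"wz":0.04,"grip":-0.32},{"dx":-0.0197,"dy":-0.0215,"dz":0,"wx":0,"wy":0,"wz":0.04,"grip":-0.32}]'
python3 -m jog '[{"dx":-0.0197,"dy":-0.0215,"dz":0,"wx":0,"wy":0,"wz":0.04,"grip":-0.32},{"dx":-0.0197,"dy":-0.0215,"dz":0,"wx":0,"wy":0,"wz":0.02,"grip":-0.32},{"dx":0,"dy":0,"dz":0,"wx":0,"wy":0,"wz":0,"grip":-0.32},{"dx":0,"dy":0,"dz":0,"wx":0,"wy":0,"wz":0,"grip":-0.32}]'
python3 - <<'E'
from h import *
f,c=grab('wrist','w10')
import pickle; pickle.dump(c,open("w10.pkl","wb"))
p=proj(c,[[458.7,-411.3,8]])[0]; print(p)
s=cv2.cvtColor(f,cv2.COLOR_BGR2HSV)[...,1]; m=((s<60)*255).astype(np.uint8)
w=np.zeros_like(m); cv2.circle(w,tuple(int(x) for x in p),50,255,-1); w[206:]=0
r,k=mask_to_rect(c,m&w,p,8); print("wax",r)
to(*r[0],3,101.7)
E
```

```text
time_s: 20.65
ee_pos: [496.7, -392.7, 100.7]
ee_rot: [-180.0, -0.0, 98.4]
force: [0.3, -0.2, 0.4]
gripper_width: 60.2
time_s: 21.05
ee_pos: [457.9, -435.2, 100.7]
ee_rot: [180.0, -0.0, 101.6]
force: [-1.1, 0.0, 0.1]
gripper_width: 60.3
[257.13036088 167.20723497]
wax ((458.5305480957031, -411.30047607421875), (35.940460205078125, 52.33591842651367), 10.79118537902832)
t 21.1 at [ 458.4 -434.7  100.7] [180.   -0.  101.7] w 60.0 F [-1.  -0.1  0. ]
shift m [ 0.0002  0.0234 -0.0977] rotvec [-0.0008 -0.0001  0.0007]
```

View pics/w10.png

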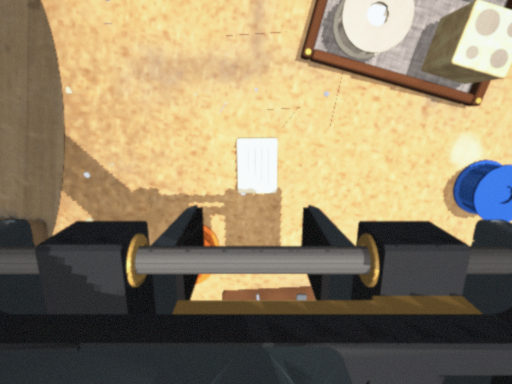

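The wax is aligned at (257,167), and the spool and brass stand in the tray at upper right. The orange spool peeks out near (205,240), so I'll check finger clearance numerically.

```bash
python3 - <<'E'
from h import *
import pickle
f=cv2.imread("pics/w2.png");c=pickle.load(open("w2.pkl","rb"))
h=cv2.cvtColor(f,cv2.COLOR_BGR2HSV); m=(((h[...,0]<18)&(h[...,1]>190)&(h[...,2]>200))*255).astype(np.uint8)
w=np.zeros_like(m); w[170:225,375:430]=255; r,k=mask_to_rect(c,m&w,(404,194),28); print(r)
E
```

```text
Traceback (most recent call last):
  File "h.py", line 19, in mask_to_rect
    k=max(cs,key=lambda k:cv2.pointPolygonTest(k,tuple(map(float,seed)),True))
ValueError: max() iterable argument is empty
```

```bash
python3 - <<'E'
from h import *
import pickle
c=pickle.load(open("w2.pkl","rb")); print(cast(c,[[406,194],[349,167]],28))
E
```

```text
[[ 415.86384029 -502.40777294]
 [ 460.91873683 -403.77734874]]
```

```bash
python3 -m jog '[{"dx":0,"dy":0.012,"dz":-0.03,"wx":0,"wy":0,"wz":0,"grip":-0.32},{"dx":0,"dy":0.0115,"dz":-0.03,"wx":0,"wy":0,"wz":0,"grip":-0.32},{"dx":0,"dy":0,"dz":-0.025,"wx":0,"wy":0,"wz":0,"grip":-0.32},{"dx":0,"dy":0,"dz":-0.01,"wx":0,"wy":0,"wz":0,"grip":-0.32},{"dx":0,"dy":0,"dz":-0.002,"wx":0,"wy":0,"wz":0,"grip":-0.32},{"dx":0,"dy":0,"dz":0,"wx":0,"wy":0,"wz":0,"grip":1},{"dx":0,"dy":0,"dz":0,"wx":0,"wy":0,"wz":0,"grip":1},{"dx":0,"dy":0,"dz":0,"wx":0,"wy":0,"wz":0,"grip":1},{"dx":0,"dy":0,"dz":0,"wx":0,"wy":0,"wz":0,"grip":1},{"dx":0,"dy":0,"dz":0,"wx":0,"wy":0,"wz":0,"grip":1}]' 20
```

```text
time_s: 22.1
ee_pos: [458.6, -412.0, 5.0]
ee_rot: [179.9, 0.1, 101.7]
force: [-1.0, -0.8, 4.8]
gripper_width: 35.2
```

```bash
python3 -m jog '[{"dx":0,"dy":0,"dz":0.02,"wx":0,"wy":0,"wz":0,"grip":1},{"dx":0,"dy":0,"dz":0.04,"wx":0,"wy":0,"wz":0,"grip":1},{"dx":0.016,"dy":0.033,"dz":0.03,"wx":0,"wy":0,"wz":-0.045,"grip":1},{"dx":0.016,"dy":0.033,"dz":0,"wx":0,"wy":0,"wz":-0.045,"grip":1},{"dx":0.016,"dy":0.033,"dz":0,"wx":0,"wy":0,"wz":-0.045,"grip":1},{"dx":0.016,"dy":0.033,"dz":0,"wx":0,"wy":0,"wz":-0.045,"grip":1},{"dx":0.016,"dy":0.033,"dz":0,"wx":0,"wy":0,"wz":-0.04,"grip":1},{"dx":0.016,"dy":0.013,"dz":0,"wx":0,"wy":0,"wz":-0.04,"grip":1},{"dx":0,"dy":0,"dz":0,"wx":0,"wy":0,"wz":0,"grip":1},{"dx":0,"dy":0,"dz":0,"wx":0,"wy":0,"wz":0,"grip":1}]'
cat > boxm.py <<'E'
from h import *
import sys
f,c=grab('wrist',sys.argv[1])
h=cv2.cvtColor(f,cv2.COLOR_BGR2HSV); p=proj(c,[[557,-212,22]])[0]; print("box px",p)
m=((h[...,2]<110)*255).astype(np.uint8); w=np.zeros_like(m)
q=proj(c,np.array([[557+sx*62,-212+sy*36,22] for sx,sy in((-1,-1),(1,-1),(1,1),(-1,1))])).astype(np.int32); print(q.tolist())
E
python3 boxm.py w11; python3 -c "
from h import *
to(557.3,-212.9,27,86.8)"
```

```text
time_s: 23.1
ee_pos: [553.7, -233.4, 93.7]
ee_rot: [-179.9, -0.0, 86.9]
force: [-0.4, -0.2, 0.6]
gripper_width: 35.6
box px [253.22877792 173.92738196]
[[184, 218], [327, 211], [328, 125], [174, 134]]
t 23.15 at [ 553.4 -233.9   93.7] [-179.9   -0.    86.8] w 35.7 F [-0.6  0.1 -0.4]
shift m [ 0.0039  0.021  -0.0667] rotvec [-0.0003 -0.0013 -0.0003]
```

```bash
python3 - <<'E'
from h import *
f=cv2.imread("pics/w11.png"); c=env.get_calibration("wrist"); h=cv2.cvtColor(f,cv2.COLOR_BGR2HSV)
m=((h[...,2]<90)&(h[...,1]<110)); 
for v in range(120,215,10):
    u=np.where(m[v,150:360])[0]+150; print(v,(u.min(),u.max(),len(u)) if len(u) else None, end="; ")
print()
for u in range(190,330,15):
    v=np.where(m[100:200,u])[0]+100; print(u,(v.min(),v.max(),len(v)) if len(v) else None,end="; ")
wx=(h[...,2]>190)&(h[...,1]<50); wx[:, :170]=0; wx[:,335:]=0
ys,xs=np.where(wx[100:260]); print("\nwhite",xs.min(),xs.max(),ys.min()+100,ys.max()+100)
E
```

```text
120 None; 130 (np.int64(336), np.int64(336), 1); 140 (np.int64(194), np.int64(336), 104); 150 (np.int64(173), np.int64(335), 50); 160 (np.int64(174), np.int64(335), 44); 170 (np.int64(195), np.int64(334), 30); 180 (np.int64(175), np.int64(333), 43); 190 (np.int64(176), np.int64(332), 35); 200 (np.int64(197), np.int64(332), 39); 210 (np.int64(177), np.int64(331), 33); 
190 None; 205 (np.int64(139), np.int64(199), 17); 220 (np.int64(139), np.int64(199), 36); 235 (np.int64(139), np.int64(166), 14); 250 (np.int64(141), np.int64(167), 21); 265 (np.int64(139), np.int64(146), 4); 280 (np.int64(139), np.int64(185), 18); 295 (np.int64(139), np.int64(196), 49); 310 (np.int64(139), np.int64(195), 28); 325 None; 
white 175 334 131 245
```

View pics/w11.png

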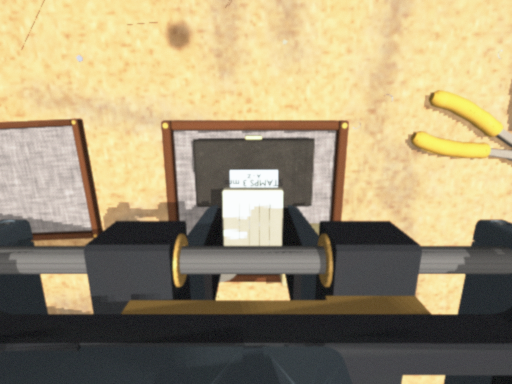

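The box is in the tray with its far top edge from (194,139) to (313,139). The wax is held level with its far edge from (222,188) to (283,188).

```bash
python3 - <<'E'
from h import *
c=env.get_calibration("wrist")
a=cast(c,[[194,139],[313.5,139]],22); ey=np.array([.056,.998]); print(a,np.hypot(*(a[1]-a[0]))); print("box c",a.mean(0)-29*ey)
a=cast(c,[[222,188],[283,188]],96.7); print(a); print("wax c",a.mean(0)-25*ey)
o=cast(c,[[163,123],[348,123]],14); print("tray",o.mean(0)-75*ey)
to(557.3,-212.9,27,86.8)
E
```

```text
[[ 510.35759903 -181.01542577]
 [ 606.96764444 -186.4767496 ]] 96.76428542186083
box c [ 557.03862174 -212.68808768]
[[ 538.68462888 -204.95111873]
 [ 574.288619   -206.95481397]]
wax c [ 555.08662394 -230.90296635]
tray [ 556.59581133 -246.28852161]
t 23.15 at [ 553.4 -233.9   93.7] [-179.9   -0.    86.8] w 35.7 F [-0.6  0.1 -0.4]
shift m [ 0.0039  0.021  -0.0667] rotvec [-0.0003 -0.0013 -0.0003]
```

```bash
python3 -m jog '[{"dx":0.0018,"dy":0.01,"dz":-0.02,"wx":0,"wy":0,"wz":0,"grip":1},{"dx":0.0018,"dy":0.0098,"dz":-0.025,"wx":0,"wy":0,"wz":0,"grip":1},{"dx":0,"dy":0,"dz":-0.014,"wx":0,"wy":0,"wz":0,"grip":1},{"dx":0,"dy":0,"dz":-0.004,"wx":0,"wy":0,"wz":0,"grip":1},{"dx":0,"dy":0,"dz":-0.002,"wx":0,"wy":0,"wz":0,"grip":1},{"dx":0,"dy":0,"dz":-0.001,"wx":0,"wy":0,"wz":0,"grip":1},{"dx":0,"dy":0,"dz":0,"wx":0,"wy":0,"wz":0,"grip":1},{"dx":0,"dy":0,"dz":0,"wx":0,"wy":0,"wz":0,"grip":1}]'
```

```text
time_s: 23.95
ee_pos: [558.0, -214.0, 28.6]
ee_rot: [179.9, 0.0, 86.8]
force: [0.5, 0.4, 0.2]
gripper_width: 35.5
```

```bash
python3 -m jog '[{"dx":0,"dy":0,"dz":-0.001,"wx":0,"wy":0,"wz":0,"grip":1},{"dx":0,"dy":0,"dz":0,"wx":0,"wy":0,"wz":0,"grip":1}]'
```

```text
time_s: 24.15
ee_pos: [557.8, -213.7, 27.0]
ee_rot: [180.0, -0.0, 86.8]
force: [0.2, -0.9, 0.1]
gripper_width: 35.5
```

```bash
python3 -m jog '[{"dx":-0.0005,"dy":0,"dz":-0.0007,"wx":0,"wy":0,"wz":0,"grip":1},{"dx":0,"dy":0,"dz":-0.0005,"wx":0,"wy":0,"wz":0,"grip":1},{"dx":0,"dy":0,"dz":0,"wx":0,"wy":0,"wz":0,"grip":1}]'
```

```text
time_s: 24.45
ee_pos: [557.8, -213.7, 27.0]
ee_rot: [179.9, -0.0, 86.8]
force: [-1.1, 0.3, 7.1]
gripper_width: 35.8
```

```bash
python3 -m jog '[{"dx":0,"dy":0,"dz":0,"wx":0,"wy":0,"wz":0,"grip":-0.2},{"dx":0,"dy":0,"dz":0,"wx":0,"wy":0,"wz":0,"grip":-0.2},{"dx":0,"dy":0,"dz":0.01,"wx":0,"wy":0,"wz":0,"grip":-0.2},{"dx":0,"dy":0,"dz":0.03,"wx":0,"wy":0,"wz":0,"grip":-0.2},{"dx":0,"dy":0,"dz":0.035,"wx":0,"wy":0,"wz":0,"grip":-0.2},{"dx":-0.026,"dy":0.0295,"dz":0,"wx":0,"wy":0,"wz":0,"grip":-0.2},{"dx":-0.026,"dy":0.0295,"dz":0,"wx":0,"wy":0,"wz":0,"grip":-0.2},{"dx":-0.026,"dy":0.0295,"dz":0,"wx":0,"wy":0,"wz":0,"grip":-0.2},{"dx":-0.026,"dy":0.0295,"dz":0,"wx":0,"wy":0,"wz":0,"grip":-0.2},{"dx":-0.026,"dy":0.0295,"dz":0,"wx":0,"wy":0,"wz":0,"grip":-0.2}]'
python3 -m jog '[{"dx":0,"dy":0,"dz":0,"wx":0,"wy":0,"wz":0,"grip":-0.2},{"dx":0,"dy":0,"dz":0,"wx":0,"wy":0,"wz":0,"grip":-0.2},{"dx":0,"dy":0,"dz":0,"wx":0,"wy":0,"wz":0,"grip":-0.2}]'
python3 - <<'E'
from h import *
f,c=grab('wrist','w12')
p=proj(c,[[428,-44,10]])[0]; print(p)
h=cv2.cvtColor(f,cv2.COLOR_BGR2HSV); m=((h[...,1]<75)*255).astype(np.uint8)
w=np.zeros_like(m); cv2.circle(w,tuple(int(x) for x in p),38,255,-1); w[206:]=0
r,k=mask_to_rect(c,m&w,p,10); print(r); e=cv2.minEnclosingCircle(cast(c,k[:,0],10).astype(np.float32)); print(e)
print(k[:,0].min(0),k[:,0].max(0))
to(*r[0],3,86.8)
E
```

```text
time_s: 25.45
ee_pos: [426.1, -65.2, 101.1]
ee_rot: [180.0, -0.0, 86.8]
force: [0.7, 0.8, 0.2]
gripper_width: 54.8
time_s: 25.75
ee_pos: [428.6, -66.8, 101.2]
ee_rot: [179.9, 0.0, 86.8]
force: [1.4, -0.1, 0.2]
gripper_width: 54.4
[248.43497357 168.41615744]
((427.9591369628906, -45.03881072998047), (35.78147888183594, 35.50149154663086), 59.47083282470703)
((427.9127197265625, -45.03852844238281), 18.393964767456055)
[228 150] [268 189]
t 25.8 at [428.5 -66.9 101. ] [179.9  -0.   86.8] w 54.8 F [ 0.1 -0.3  0.1]
shift m [-0.0006  0.0219 -0.098 ] rotvec [-0.      0.0012  0.0008]
```

```bash
python3 -m jog '[{"dx":-0.0005,"dy":0.011,"dz":-0.03,"wx":0,"wy":0,"wz":0,"grip":-0.2},{"dx":0,"dy":0.011,"dz":-0.03,"wx":0,"wy":0,"wz":0,"grip":-0.2},{"dx":0,"dy":0,"dz":-0.025,"wx":0,"wy":0,"wz":0,"grip":-0.2},{"dx":0,"dy":0,"dz":-0.01,"wx":0,"wy":0,"wz":0,"grip":-0.2},{"dx":0,"dy":0,"dz":-0.001,"wx":0,"wy":0,"wz":0,"grip":-0.2},{"dx":0,"dy":0,"dz":0,"wx":0,"wy":0,"wz":0,"grip":-0.2},{"dx":0,"dy":0,"dz":0,"wx":0,"wy":0,"wz":0,"grip":1},{"dx":0,"dy":0,"dz":0,"wx":0,"wy":0,"wz":0,"grip":1},{"dx":0,"dy":0,"dz":0,"wx":0,"wy":0,"wz":0,"grip":1},{"dx":0,"dy":0,"dz":0,"wx":0,"wy":0,"wz":0,"grip":1}]' 20
python3 -m jog '[{"dx":0,"dy":0,"dz":0,"wx":0,"wy":0,"wz":0,"grip":1},{"dx":0,"dy":0,"dz":0,"wx":0,"wy":0,"wz":0,"grip":1}]'
```

```text
time_s: 26.8
ee_pos: [427.2, -44.3, 5.4]
ee_rot: [179.9, -0.0, 86.8]
force: [-0.2, -1.1, 5.5]
gripper_width: 34.4
time_s: 27.0
ee_pos: [427.2, -44.3, 5.3]
ee_rot: [179.9, -0.0, 86.8]
force: [-0.7, -0.6, 6.6]
gripper_width: 34.6
```

```bash
python3 -m jog '[{"dx":0,"dy":0,"dz":0.02,"wx":0,"wy":0,"wz":0,"grip":1},{"dx":0,"dy":0,"dz":0.04,"wx":0,"wy":0,"wz":0,"grip":1},{"dx":0.0186,"dy":-0.028,"dz":0.03,"wx":0,"wy":0,"wz":0,"grip":1},{"dx":0.0186,"dy":-0.028,"dz":0,"wx":0,"wy":0,"wz":0,"grip":1},{"dx":0.0186,"dy":-0.028,"dz":0,"wx":0,"wy":0,"wz":0,"grip":1},{"dx":0.0186,"dy":-0.028,"dz":0,"wx":0,"wy":0,"wz":0,"grip":1},{"dx":0.0186,"dy":-0.028,"dz":0,"wx":0,"wy":0,"wz":0,"grip":1},{"dx":0.0186,"dy":-0.028,"dz":0,"wx":0,"wy":0,"wz":0,"grip":1},{"dx":0.0186,"dy":-0.032,"dz":0,"wx":0,"wy":0,"wz":0,"grip":1},{"dx":0,"dy":0,"dz":0,"wx":0,"wy":0,"wz":0,"grip":1}]'
python3 -m jog '[{"dx":0,"dy":0,"dz":0,"wx":0,"wy":0,"wz":0,"grip":1},{"dx":0,"dy":0,"dz":0,"wx":0,"wy":0,"wz":0,"grip":1}]'
python3 - <<'E'
from h import *
f,c=grab('wrist','w13'); import pickle; pickle.dump(c,open("w13.pkl","wb"))
h=cv2.cvtColor(f,cv2.COLOR_BGR2HSV)
print(env.state()["ee_pos"], proj(c,[[557.5,-213,30],[557.5,-213+25,30],[539,-190,30],[575,-190,30]]).round(0).tolist())
wx=(h[...,2]>170)&(h[...,1]<60)
for v in range(136,200,4):
    u=np.where(wx[v,195:315])[0]+195; print(v,(int(u.min()),int(u.max()),len(u)) if len(u) else None,end="; ")
E
```

```text
time_s: 28.0
ee_pos: [559.2, -247.8, 94.2]
ee_rot: [179.9, 0.1, 86.6]
force: [-0.2, 0.9, -0.8]
gripper_width: 34.6
time_s: 28.2
ee_pos: [555.8, -243.1, 94.2]
ee_rot: [-179.9, -0.1, 86.8]
force: [-0.6, 0.3, -0.7]
gripper_width: 34.7
[ 555.94726221 -242.96273104   94.42680481] [[251.0, 165.0], [249.0, 134.0], [225.0, 138.0], [271.0, 135.0]]
136 (230, 314, 50); 140 (230, 314, 49); 144 (230, 314, 49); 148 (230, 314, 49); 152 (230, 314, 49); 156 (230, 314, 50); 160 (226, 314, 54); 164 (226, 314, 54); 168 (227, 314, 53); 172 (227, 314, 53); 176 (227, 314, 54); 180 (231, 314, 50); 184 (231, 314, 50); 188 (231, 314, 50); 192 (231, 314, 49); 196 (231, 314, 76);
```

```bash
python3 - <<'E'
from h import *; import pickle
f=cv2.imread("pics/w13.png"); c=pickle.load(open("w13.pkl","rb")); h=cv2.cvtColor(f,cv2.COLOR_BGR2HSV)
wx=((h[...,2]>170)&(h[...,1]<60)); 
for v in (134,140,150,170,190): 
    r=np.where(wx[v,215:300])[0]+215; r=r[r<292]; print(v,int(r.min()),int(r.max()))
for u in (235,245,255,265,272):
    col=wx[100:230,u]; d=np.where(np.diff(col.astype(int)))[0]+101; print(u,d.tolist())
cv2.imwrite("pics/w13c.png",cv2.resize(f[90:250,150:350],(800,640))[:600])
E
```

```text
134 230 276
140 230 275
150 230 275
170 227 275
190 231 274
235 [119, 126, 132, 195, 197, 202, 213, 219, 225]
245 [121, 127, 132, 195, 196, 202, 208, 215, 217]
255 [121, 127, 132, 195, 196, 202, 208, 213, 216]
265 [120, 126, 132, 195, 196, 206, 211, 216, 220]
272 [120, 126, 132, 195, 196, 209, 217, 222, 228]
```

View pics/w13c.png

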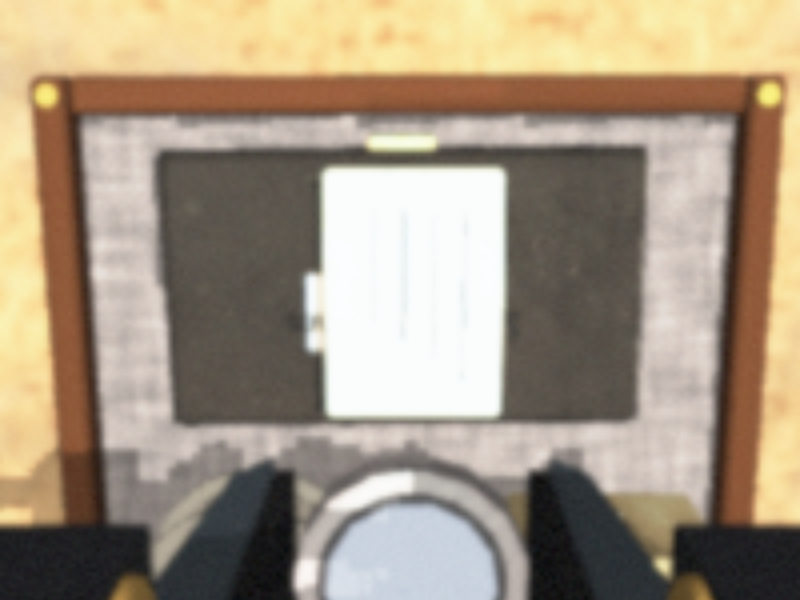

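The wax lies flat and square, centred on the box: corners (321,167), (506,167), (503,417) and (325,417) in the crop, with the lens held level. Now the centres.

```bash
python3 - <<'E'
from h import *; import pickle
c=pickle.load(open("w13.pkl","rb"))
q=lambda P,z:cast(c,np.array(P)/4+[150,90],z)
w=q([(321,167),(506,167),(503,417),(325,417)],30); b=q([(160,150),(645,150),(635,420),(175,422)],22)
print("wax",w.mean(0),np.hypot(*(w[1]-w[0])),np.hypot(*(w[2]-w[1]))); print("box",b.mean(0),np.hypot(*(b[1]-b[0])),np.hypot(*(b[2]-b[1])))
l=q([(295,580),(529,580),(412,455)],99); print("lens",l)
to(*w.mean(0),35.3,86.8)
E
```

```text
wax [ 559.77462291 -211.86012747] 36.09565109988244 50.514820764952205
box [ 557.6949537  -211.80829176] 97.5056648728751 56.23556729602695
lens [[ 540.02685976 -242.89178273]
 [ 575.25829797 -244.85484093]
 [ 558.75116787 -224.21841691]]
t 28.25 at [ 555.9 -243.    94.4] [-1.799e+02 -1.000e-01  8.680e+01] w 34.6 F [-1.  -0.3 -0.8]
shift m [ 0.0038  0.0311 -0.0591] rotvec [-0.0013 -0.0017 -0.0006]
```

```bash
python3 -m jog '[{"dx":0.001,"dy":0.0155,"dz":-0.015,"wx":0,"wy":0,"wz":0,"grip":1},{"dx":0.001,"dy":0.015,"dz":-0.02,"wx":0,"wy":0,"wz":0,"grip":1},{"dx":0,"dy":0,"dz":-0.015,"wx":0,"wy":0,"wz":0,"grip":1},{"dx":0,"dy":0,"dz":-0.004,"wx":0,"wy":0,"wz":0,"grip":1},{"dx":0,"dy":0,"dz":-0.002,"wx":0,"wy":0,"wz":0,"grip":1},{"dx":0,"dy":0,"dz":-0.001,"wx":0,"wy":0,"wz":0,"grip":1},{"dx":0,"dy":0,"dz":0,"wx":0,"wy":0,"wz":0,"grip":1},{"dx":0,"dy":0,"dz":0,"wx":0,"wy":0,"wz":0,"grip":1}]'
```

```text
time_s: 29.05
ee_pos: [559.2, -213.9, 38.3]
ee_rot: [179.9, -0.0, 86.8]
force: [-0.9, -0.5, 0.3]
gripper_width: 34.8
```

```bash
python3 -m jog '[{"dx":0,"dy":0,"dz":-0.001,"wx":0,"wy":0,"wz":0,"grip":1},{"dx":0,"dy":0,"dz":0,"wx":0,"wy":0,"wz":0,"grip":1}]'
```

```text
time_s: 29.25
ee_pos: [558.9, -213.8, 36.8]
ee_rot: [-180.0, -0.0, 86.8]
force: [-1.1, -0.1, -0.9]
gripper_width: 34.9
```

```bash
python3 -m jog '[{"dx":-0.001,"dy":0.0015,"dz":-0.0007,"wx":0,"wy":0,"wz":0,"grip":1},{"dx":0,"dy":0,"dz":-0.0005,"wx":0,"wy":0,"wz":0,"grip":1},{"dx":0,"dy":0,"dz":0,"wx":0,"wy":0,"wz":0,"grip":1}]'
```

```text
time_s: 29.55
ee_pos: [557.9, -212.1, 35.9]
ee_rot: [-180.0, -0.0, 86.8]
force: [-0.9, 0.5, 4.4]
gripper_width: 34.3
```

```bash
python3 -m jog '[{"dx":0,"dy":0,"dz":-0.0004,"wx":0,"wy":0,"wz":0,"grip":1},{"dx":0,"dy":0,"dz":0,"wx":0,"wy":0,"wz":0,"grip":-0.1},{"dx":0,"dy":0,"dz":0,"wx":0,"wy":0,"wz":0,"grip":-0.1},{"dx":0,"dy":0,"dz":0,"wx":0,"wy":0,"wz":0,"grip":-0.1},{"dx":0,"dy":0,"dz":0.01,"wx":0,"wy":0,"wz":0,"grip":-0.1},{"dx":0,"dy":0,"dz":0.03,"wx":0,"wy":0,"wz":0,"grip":-0.1},{"dx":0,"dy":-0.01,"dz":0.04,"wx":0,"wy":0,"wz":0,"grip":-0.1},{"dx":0,"dy":-0.02,"dz":0.04,"wx":0,"wy":0,"wz":0,"grip":-0.1},{"dx":0,"dy":-0.02,"dz":0.02,"wx":0,"wy":0,"wz":0,"grip":-0.1},{"dx":0,"dy":-0.02,"dz":0,"wx":0,"wy":0,"wz":0,"grip":-0.1}]'
python3 -m jog '[{"dx":0,"dy":-0.01,"dz":0.02,"wx":0,"wy":0,"wz":0,"grip":-0.1},{"dx":0,"dy":0,"dz":0,"wx":0,"wy":0,"wz":0,"grip":-0.1},{"dx":0,"dy":0,"dz":0,"wx":0,"wy":0,"wz":0,"grip":-0.1}]'
python3 - <<'E'
from h import *
f,c=grab('wrist','w14'); import pickle; pickle.dump(c,open("w14.pkl","wb"))
t,_=grab('top','top1')
p=proj(c,[[557,-243,14]])[0].astype(int); print(p)
x0,y0=max(p[0]-110,0),max(p[1]-90,0)
print(x0,y0)
a=cv2.resize(f[y0:y0+150,x0:x0+220],None,fx=3.6,fy=3.6,interpolation=cv2.INTER_CUBIC)
cv2.imwrite("pics/w14c.png",a)
E
```

```text
time_s: 30.55
ee_pos: [559.8, -283.9, 179.6]
ee_rot: [179.6, 0.2, 86.8]
force: [1.2, 0.2, 0.5]
gripper_width: 50.3
time_s: 30.85
ee_pos: [557.4, -291.9, 193.7]
ee_rot: [-179.9, -0.1, 86.8]
force: [-1.0, -0.3, -0.0]
gripper_width: 50.4
[248 132]
138 42
```

The viewing budget is used up, so the final check is by numbers.

```bash
python3 - <<'E'
from h import *; import pickle
f=cv2.imread("pics/w14.png"); c=pickle.load(open("w14.pkl","rb")); h=cv2.cvtColor(f,cv2.COLOR_BGR2HSV)
ex=np.array([.998,-.056]); ey=np.array([.056,.998])
loc=lambda P:np.c_[(P-[557,-244])@ex,(P-[557,-244])@ey]
# tray outline, box (dark), wax hull (bright on box)
def rep(n,m,seed,z):
    m=cv2.morphologyEx((m*255).astype(np.uint8),cv2.MORPH_OPEN,np.ones((2,2)))
    (r,k)=mask_to_rect(c,m,seed,z); print(n,"tray-local",loc(np.array([r[0]])).round(1),np.round(r[1],1),round(r[2],1))
P=lambda x,y,z:proj(c,[np.r_[np.array([557,-244])+x*ex+y*ey,z]])[0]
w=np.zeros(f.shape[:2],bool)
def win(x0,x1,y0,y1,z):
    q=np.array([P(x,y,z) for x,y in((x0,y0),(x1,y0),(x1,y1),(x0,y1))]).astype(np.int32); o=np.zeros(f.shape[:2],np.uint8); cv2.fillPoly(o,[q],1); return o>0
V,S=h[...,2].astype(int),h[...,1].astype(int)
rep("box",(V<110)&(S<110)&win(-60,60,-4,66,22)|((V>150)&win(-25,25,8,56,30)),P(0,32,22),22)
rep("wax",((V>120)&(S<90))&win(-30,30,3,62,30),P(0,32,30),30)
g=cv2.resize(cv2.cvtColor(f,cv2.COLOR_BGR2GRAY),None,fx=4,fy=4,interpolation=cv2.INTER_CUBIC)
for n,xy,z,r in(("lens",(0,32),40,18),("spool",(-37,-36),32,26)):
    p=P(*xy,z); R=abs(P(xy[0]+r,xy[1],z)[0]-p[0])*4; x,y=(p*4).astype(int); d=int(1.7*R)
    C=cv2.HoughCircles(g[max(y-d,0):y+d,x-d:x+d],cv2.HOUGH_GRADIENT,1,200,param1=80,param2=15,minRadius=int(.88*R),maxRadius=int(1.12*R))
    if C is None: print(n,None); continue
    u=(C[0,0,:2]+[x-d,max(y-d,0)])/4; print(n,"tray-local",loc(cast(c,u,z)).round(1),"r",C[0,0,2]/R*r,"px",u)
b=P(41,-40,46); print("brass px",b)
rep("brass",(S<75)&(V>140)&win(15,66,-63,-15,46)|((V>90)&win(22,60,-58,-22,46)),b,46)
# jar & others moved? difference of top views
a=cv2.imread("pics/top0.png"); t=cv2.imread("pics/top1.png"); d=cv2.absdiff(a,t).max(2); ct=env.get_calibration("top")
for n,X in(("jar",(635,272,56)),("scale",(555,265,8)),("blue",(664,-386,28)),("orange",(416,-502,28)),("smalltray",(353,-211,8))):
    u,v=proj(ct,[X])[0].astype(int); print(n,(u,v),"mean diff",d[v-12:v+12,u-12:u+12].mean().round(1))
E
```

```text
box tray-local [[-1.  30.4]] [57.2 98.5] 87.5
wax tray-local [[ 0.7 33.9]] [55.1 59.6] 86.7
lens tray-local [[-3.4 31.4]] r 16.651451822553433 px [245.125 105.125]
spool tray-local [[-33.9 -36. ]] r 26.961862784275418 px [218.875 167.125]
brass px [286.00152075 172.80777567]
brass tray-local [[ 43.7 -37.5]] [44.3 42.8] 87.5
jar (np.int64(129), np.int64(159)) mean diff 3.7
scale (np.int64(136), np.int64(186)) mean diff 3.7
blue (np.int64(334), np.int64(147)) mean diff 96.3
orange (np.int64(374), np.int64(222)) mean diff 12.4
smalltray (np.int64(283), np.int64(244)) mean diff 14.3
```

Placements agree with the targets. The "blue" difference is probably the gripper blocking the top camera, so I'll retreat and recheck that and the wax/lens stack.

```bash
python3 -m jog '[{"dx":-0.02,"dy":-0.01,"dz":0.02,"wx":0,"wy":0,"wz":0,"grip":-0.1},{"dx":-0.025,"dy":0,"dz":0.02,"wx":0,"wy":0,"wz":0,"grip":-0.1},{"dx":-0.025,"dy":0,"dz":0.02,"wx":0,"wy":0,"wz":0,"grip":-0.1},{"dx":-0.025,"dy":0,"dz":0,"wx":0,"wy":0,"wz":0,"grip":-0.1},{"dx":-0.025,"dy":0,"dz":0,"wx":0,"wy":0,"wz":0,"grip":-0.1},{"dx":-0.025,"dy":0,"dz":0,"wx":0,"wy":0,"wz":0,"grip":-0.1},{"dx":-0.02,"dy":0,"dz":0,"wx":0,"wy":0,"wz":0,"grip":-0.1},{"dx":0,"dy":0,"dz":0,"wx":0,"wy":0,"wz":0,"grip":-0.1},{"dx":0,"dy":0,"dz":0,"wx":0,"wy":0,"wz":0,"grip":-0.1}]'
python3 - <<'E'
from h import *; import pickle
t,ct=grab("top","top2"); a=cv2.imread("pics/top0.png"); d=cv2.absdiff(a,t).max(2)
for n,X in(("jar",(635,272,56)),("blue",(664,-386,28)),("orange",(416,-502,28))):
    u,v=proj(ct,[X])[0].astype(int); print(n,"diff",d[v-12:v+12,u-12:u+12].mean().round(1),t[v,u],a[v,u])
f=cv2.imread("pics/w14.png"); c=pickle.load(open("w14.pkl","rb"))
p=proj(c,[[557.5,-212,35]])[0].round().astype(int); print("mid px",p)
np.set_printoptions(linewidth=250)
g=f.mean(2).astype(int)
print(p[0]-36); 
for v in range(p[1]-22,p[1]+24,3): print(v,g[v,p[0]-36:p[0]+36:2])
E
```

```text
time_s: 31.85
ee_pos: [393.0, -301.7, 254.5]
ee_rot: [-180.0, -0.1, 86.8]
force: [-0.7, 0.0, -0.5]
gripper_width: 50.3
jar diff 5.0 [170 217 208] [166 212 203]
blue diff 4.7 [179 102  64] [177 101  65]
orange diff 57.7 [123 160 153] [ 52 133 195]
mid px [247 105]
211
83 [ 87  89  86  85  86  83  84  84  86  86 105 247 252 252 252 252 252 252 252 252 252 252 252 252 252 252 252 242  88  92  90  89  90  86  85  84]
86 [ 88  87  86  85  83  87  85  85  88  84  96 248 252 252 252 252 252 252 252 252 252 252 252 252 252 252 252 242  97  93  91  89  85  83  83  81]
89 [ 85  86  86  87  86  86  86  87  85  86  94 246 252 252 252 248 249 251 251 251 250 249 246 249 251 252 252 242  89  90  91  89  89  80  81  84]
92 [ 86  82  83  85  87  89  85  85  87  88  92 247 252 248 249 249 234 197 181 176 185 208 239 249 243 250 252 242  86  85  89  87  86  86  83  85]
95 [ 90  86  85  85  85  89  88  87  85  83  89 245 248 249 226 183 216 226 228 228 223 225 212 188 239 247 246 242  89  85  91  90  89  83  86  83]
98 [ 88  88  84  86  83  86  87  82  84  85  84 238 250 222 193 227 229 226 226 221 222
[... 861 characters left out ...]
210 224 245 241 181 205 224 228 226 225 220 192 196 246 247 250 233  92  86  90  90  87  84  88  79]
119 [ 85  83  84  83  86  81  83  83  85  81  81 234 246 222 228 246 244 227 199 198 206 234 247 248 241 252 252 232  94  90  87  86  83  82  82  84]
122 [ 84  86  86  88  85  84  81  81  82  79  82 233 252 250 235 230 223 226 232 237 236 227 247 250 252 252 252 231  90  87  87  88  82  82  87  85]
125 [ 84  83  84  85  86  82  84  86  86  83  90 230 252 252 252 252 250 252 252 252 252 252 252 252 252 252 252 227  93  88  82  85  87  86  85  84]
128 [ 84  83  87  85  89  79  85  84  87  84  75 112 168 169 167 163 162 166 162 163 161 159 161 158 163 161 161 116  90  86  86  84  82  77  77  81]
```

```bash
python3 -c "
from workcell import env
print(env.job_done(), env.state()['time_s'])"
```

```text
the job is handed in; nothing more can be done
the job is handed in; nothing more can be done
```

The job is handed in, at about 32 s on the robot's clock. I laid the punch box, spool and brass block on the floor of the large tray, then the wax on the box, then the lens on the wax, in the order asked.

**Tray floor:** in the last wrist picture all three are inside the 140 by 134 mm floor. In tray coordinates the box centre measured (-1, 30) mm, the spool (-34, -36) and the brass (44, -37).

**Stack:** brightness profiles show the wax square on the box and the lens centred on the wax to about 1 mm. A closer earlier view put the wax about 2 mm off the box's middle along its length.

**Jar and look-alikes:** the jar and the blue spool show no change in the top view. The orange spool was hidden by the arm in the last top picture. In the one before it showed only a slight change (12 against 4–5 for things that had not moved). The fingers never came nearer than about 50 mm to it by calculation.

**Checks that disagreed or were missed:**
- The circle fit put the lens about 3 mm off in x, at too small a radius (16.7 mm instead of 18), so I used the profiles instead.
- One wax mask ran into its surroundings and was dropped.
- The spool and brass measured about 3 mm further along x than where I placed them, which is about the camera's error.
- I had used all 16 picture views by the end, so the final stack was checked only by numbers.

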